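Load the hand press and start its screw

ROBOT

A 6-joint arm with a two-finger parallel gripper is mounted at the origin on a cart in front of the work surface, level with it; the furniture and walls round the work are solid. World frame = base frame: x ahead of the robot, y to its left, z up, the work surface at z = 0. Lengths are in mm, angles in rad, forces in N, time in s.
With the tool pointing down it reaches from about 400 to 925 mm from the base axis. Payload 3.4 kg.
Tool frame: the origin (TCP) lies at the very end of the fingers, on their centre line; the grasp point (between the pads) lies 19 mm behind it (tcp_to_grasp is the distance from the TCP to the grasp point, in mm); x points along the fingers, y is the direction in which the jaws open and shut, and the axes are right-handed (so a half turn about x gives the same grasp; the last joint's range is limited). The gripper opens to 85 mm and grips with 20 to 120 N. Pads are 22 mm wide; open, the fingers measure 114 mm over their backs; the gripper's body (76 mm by 85 mm) begins 54 mm behind the grasp point. The pads swing forward as they close: fully open they stand 13 mm farther back than shut.
Start: joints at [-1.204, 0.307, 1.506, -0, 1.328, -0.073], TCP at [245.309, -520.052, 231.305] pointing down, gripper open.
Joint ranges: [-3.12, 3.12], [-1.05, 2.28], [0.14, 2.33], [-1.42, 4.57], [0.1, 2.73], [-2.68, 2.68]. Speed limits (rad/s): [2.57, 2.57, 3.14, 3.14, 3.14, 3.14].

INTERFACE

Orientations are given as [roll, pitch, yaw] about the fixed x, y, z axes, in that order (R = Rz(yaw) Ry(pitch) Rx(roll)).
In Python, from cell import * gives the robot as it stands.
- The arm moves only by the tool send_rows, never from a script. Its argument "deltas" is a list that holds one entry, the list of rows, each a list of 7 numbers: the finger opening in m, from 0 to 0.0854, then the shift along the tool's x, y, z in m, then the turn, a rotation vector about the tool's x, y, z in degrees. A call has 1 to 5 rows; each row is the pose to reach, as a shift and turn from the pose commanded when the call began, along the tool's axes at that moment; what a row does not reach only later rows make up. A row lasts 1/12 s, in which the tool goes at most 41.7 mm and 7.16 degrees, less where a joint would pass 70% of its speed; a pose out of reach is approached as far as the arm can. A call with a gripper value outside its range is refused whole. The fingers move at their own pace and stop on an object; the grip force is fixed at half the most. Time passes only in rows, so rows that repeat a pose let the fingers close. It gives the time, the measured TCP pose, the force and the opening at its end, in the units of the state.
- observe(): the state, without advancing time (a new reading comes with each control period).
- get_image(name): name is "scene" or "top" or "wrist"; returns the picture (420x560x3 uint8, red, green, blue); there is no depth.
- get_calibration(name): a dict with "camera_matrix" (3x3 intrinsics, pixels), "world_from_camera" (4x4, takes a point from camera to world coordinates). Camera axes: x right, y up, looking along -z (the intrinsics and any distortion apply to the point x, -y, -z); pixel columns grow to the right and rows downward; lengths in mm; the calibration is good to about 2 mm. A picture is of the moment at which its call begins: read the wrist's pose just before it. get_calibration takes no time and is no camera call; for the wrist camera it gives the pose at the moment of the call.
- close_job(): hands the job in, once; it reports no verdict.
The state is a dict: "clock": time; "q": joint angles; "dq": joint speeds; "joint_efforts": joint torques, N m; "tool_pos": TCP position; "tcp_rot": TCP orientation; "wrist_force": force on the tool from outside, world axes, zero at the start; "wrist_torque": the same for the moment, N m; "finger_gap": opening from 0.0 (shut) to 1.0 (fully open).
Only numpy, scipy, OpenCV 4.12 (cv2) and the standard library are available. Lean on these libraries where they do the work, as an engineer would, in place of code of your own. Each camera call takes 0.05 s, during which the arm holds its last target.

TASK

Lay the brass disc flat and centred on the round white pad of the press tray, then slide the loaded tray by its black knob fully home under the screw. Start the screw without crossing its thread: turn it backward (counter-clockwise from above) until it drops off the thread start, then forward one full turn from there, so that its white pointer is again at the white mark, and finish while still gripping the screw's head. Leave the other things on the bench alone.

Things in the scene. Friction and masses are not known exactly. Their poses are not given: they have to be found in the camera images.
- press: grey hand screw press fixed to the bench; place and yaw differ each time. Origin on the bench, exactly under the vertical screw axis; z up. Base 130 x 320 mm, 12 mm high, reaching 65 mm to its +y side, 255 mm to its -y side. Column on its +x side; deck 105 mm above the bench, 64 mm wide, with a 42 mm brass threaded bush (top at 108 mm). The tray runs along its y
- thread_mark (a point): the white mark on the press deck, 26 mm from the screw axis to the press's -x side: where the thread starts
- disc_center (a point): centre of the loose brass disc, diameter 52 mm, 12 mm thick, lying flat on the bench at first (centre 6 mm up); about 120 g
- pad_top (a point): centre of the top face of the white pad (diameter 48 mm, 12 mm high) that is fixed on the round dark plate of the aluminium tray; 43.5 mm above the bench, nothing near above it while the tray is out. Moves with the tray. The brass disc goes flat on it, centred within 6 mm. At home it is under the screw, whose foot stays clear of the disc
- tray_knob (a point): middle of the grip part of the black upright knob of the tray, 80 mm to the -y side of the pad's centre: diameter 18 mm, its top 12 mm above this point (67.5 mm above the bench) and its grip 30 mm tall. Moves with the tray
- tray (a joint): how far the tray is out, m: 0 is fully home (end stop), 0.16 fully out; it moves out along the press's -y. Stays where left; about 2 to 4 N move it slowly
- screw_head (a point): point on the screw axis 10 mm below the top of the round black fluted head: the height to grip. Head diameter 35 mm, from 10 mm above to 22 mm below this point. 154 mm above the bench when screw_height is 0; rises and sinks with it
- screw_turn (a joint): angle of the screw, rad; counter-clockwise seen from above (backward, unscrewing) is positive, clockwise is forward. 0 when the white pointer line on the head's top points to the white mark on the deck. Starts between -1.7 and -0.6. Turns with little friction; stops only at -9.5 and 4
- screw_height (a joint): height of the screw, m; right-hand thread, 6 mm a turn. At first it rests on the thread at 0.006*screw_turn/6.283. Turned backward past the mark by 0.3 rad it drops 6 mm by its weight (0.24 kg; a firm grip carries it until opened), then stands at 0.006*(screw_turn-6.283)/6.283 with 1 to 2 mm play: follow it down as you screw. One turn forward: turn -6.283, height -0.012. Cannot be lifted out
- timer: bystander, leave alone: white bench timer, 66 x 62 x 18 mm; origin at the centre of its underside
- small_bottle_2: bystander, leave alone: white bottle with blue cap, 54 mm wide, 98 mm tall; origin at the centre of its underside
- petri_0: bystander, leave alone: clear petri dish, 66 mm wide, 15 mm high; origin at the centre of its underside
- marker: bystander, leave alone: blue marker lying down, 17 x 137 x 17 mm; origin at the centre of its underside
- mortar_0: bystander, leave alone: white mortar, 128 x 136 x 63 mm; origin at the centre of its underside

How it is judged (in metres and radians):
On the way, in this order (a step that is already met when the one before it is completed fails the run):
1. the brass disc lies flat and centred on the pad, let go (horizontal distance between disc_center and pad_top below 0.006 m and z of disc_center in the frame of pad_top between 0.004 and 0.0085 m and angle between disc_center's own z axis and vertical below 0.06 rad and contact force between the fingers and disc below 0.3 N), for 0.2 s.
2. the tray is fully home with the disc on its pad (horizontal distance between disc_center and pad_top below 0.006 m and z of disc_center in the frame of pad_top between 0.004 and 0.0085 m and angle between disc_center's own z axis and vertical below 0.06 rad and value of joint tray below 0.006 m), for 0.2 s.
3. the screw has been turned backward past the mark and has dropped (value of joint screw_turn above 0.03 rad and value of joint screw_height below -0.0035 m), for 0.1 s.
At the end, for the whole second after the job is handed in: The disc lies flat on the pad, centred within 6 mm; the tray is within 6 mm of home; the screw, after its drop, stands one turn forward, within 0.45 rad of -6.283 rad, at its threaded height 12 mm +-3.5 mm below the start height; the fingers still press on its head with more than 2 N (all of step 2 and value of joint screw_turn between -6.73319 and -5.83319 rad and value of joint screw_height between -0.0155 and -0.0085 m and contact force between the fingers and screw_turn above 2 N); the arm keeps its last pose, push and grip.
It fails at once if a bystander is shifted by more than 30 mm (distance of any of timer, small_bottle_2, petri_0, marker, mortar_0 from where it was at the start of the episode above 0.03 m).
It also fails if it takes over 72 s, if anything falls off the work surface, if the arm or the gripper's body presses on something with over 40 N, if the wrist force passes 120 N, or if a joint passes its speed limit or range.

## Working session

There is one attempt and no reset: what is moved stays moved. The work goes in short steps, Python scripts to look and compute and a tool call to move; the robot and the scene stay as the last step left them, time stands still between calls to the robot, and variables do not carry over. Pictures are saved under pics/ and viewed, and the job is handed in when it is done.

Besides the shell and the picture viewer there is one more tool, called as name(argument=value, ...) on one line, values as JSON. send_rows: Moves the arm, as the interface text tells. Its arguments: {"type":"object","properties":{"deltas":{"type":"array","items":{"type":"array","items":{"type":"array","items":{"type":"number"}}}}},"required":["deltas"]}

```bash
ls; mkdir -p pics; python3 - <<'E'
from cell import *
import cv2
s=observe();print(s)
for n in ["scene","top","wrist"]:
    im=get_image(n);cv2.imwrite(f"pics/{n}0.png",im[:,:,::-1]);c=get_calibration(n);print(n,c)
E
```

```text
pics
{'clock': 0.0, 'q': array([-1.20349465e+00,  3.07599946e-01,  1.50769612e+00,  9.13516659e-06,
        1.32838673e+00, -7.35085091e-02]), 'dq': array([ 0.00251813,  0.00036683,  0.00030849, -0.00072751, -0.00163174,
        0.00085447]), 'joint_efforts': array([-2.63766226e-03, -4.57547665e+01, -2.51916236e+01, -3.36011235e-04,
        1.34006585e-02,  1.25672145e-05]), 'tool_pos': array([ 245.05900405, -519.38468092,  230.35702841]), 'tcp_rot': array([-1.64854542,  1.56870616,  1.93385522]), 'wrist_force': array([-1.07679369, -0.31165804, -1.22746039]), 'wrist_torque': array([ 0.00479305, -0.05060433,  0.00839408]), 'finger_gap': 1.0038357886428182}
scene {'camera_matrix': array([[403.26769123,   0.        , 282.9443643 ],
       [  0.        , 403.26769123, 213.95853584],
       [  0.        ,   0.        ,   1.        ]]), 'world_from_camera': array([[-6.55585090e-01,  3.24109228e-01, -6.82027417e-01,
        -1.83021762e+02],
       [-7.54850876e-01, -3.05456315e-01,  5.80427941e-01,
         6.84364120e+02],
       [-2.02075293e-02,  8.95348897e-01,  4.44906741e-01,
       
[... 487 characters left out ...]
511025e-03,  7.49155051e-02,  9.97164786e-01,
         1.22451662e+03],
       [ 0.00000000e+00,  0.00000000e+00,  0.00000000e+00,
         1.00000000e+00]])}
wrist {'camera_matrix': array([[378.47162565,   0.        , 278.46486779],
       [  0.        , 378.47162565, 209.47532334],
       [  0.        ,   0.        ,   1.        ]]), 'world_from_camera': array([[ 4.26129826e-01,  8.65693849e-01,  2.62654776e-01,
         3.12277126e+02],
       [-9.04658820e-01,  4.08545199e-01,  1.21174419e-01,
        -4.88348583e+02],
       [-2.40639873e-03, -2.89248994e-01,  9.57250870e-01,
         3.73955241e+02],
       [ 0.00000000e+00,  0.00000000e+00,  0.00000000e+00,
         1.00000000e+00]])}
```

View pics/scene0.png

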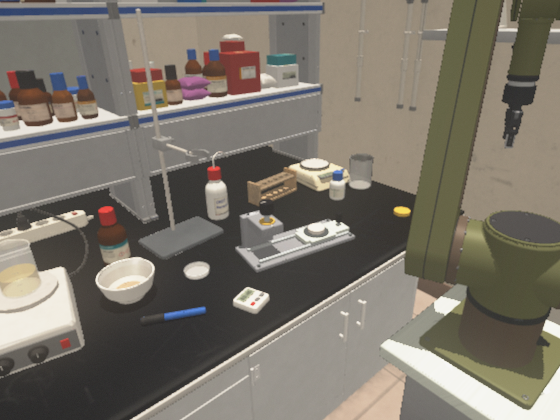

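View pics/top0.png

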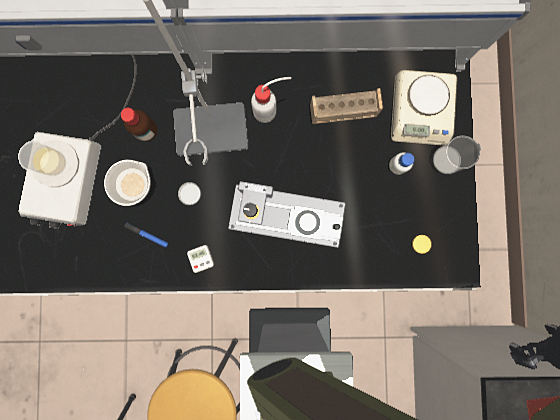

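View pics/wrist0.png

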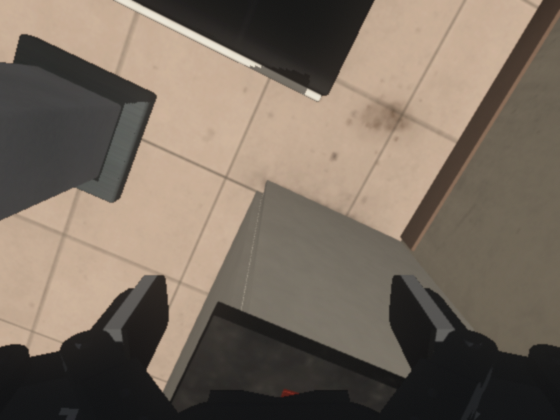

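```bash
cat > h.py <<'E'
import numpy as np, cv2
from scipy.spatial.transform import Rotation as Ro
def ray(cal,u,v,z):
    K=cal["camera_matrix"];T=cal["world_from_camera"]
    d=np.array([(u-K[0,2])/K[0,0],-(v-K[1,2])/K[1,1],-1.0]);d=T[:3,:3]@d;o=T[:3,3]
    return o+d*(z-o[2])/d[2]
def proj(cal,p):
    K=cal["camera_matrix"];T=cal["world_from_camera"]
    c=T[:3,:3].T@(np.array(p)-T[:3,3]);return K[0,0]*c[0]/-c[2]+K[0,2],K[1,1]*-c[1]/-c[2]+K[1,2]
def R_of(s): return Ro.from_euler('xyz',s["tcp_rot"])
def Rdown(a):
    # jaws (tool y) along world angle a, tool x down
    x=np.array([0,0,-1.]);y=np.array([np.cos(a),np.sin(a),0]);z=np.cross(x,y)
    return Ro.from_matrix(np.stack([x,y,z],1))
def delta(s,pos,a=None):
    R=R_of(s);d=R.inv().apply(np.array(pos)-s["tool_pos"])
    r=np.zeros(3)
    if a is not None: r=(R.inv()*Rdown(a)).as_rotvec(degrees=True)
    return np.round(d/1000,4),np.round(r,2)
def jaw(s):
    y=R_of(s).as_matrix()[:,1];return np.arctan2(y[1],y[0])
E
python3 - <<'E'
import cv2
im=cv2.imread('pics/top0.png')
cv2.imwrite('pics/z1.png',cv2.resize(im[170:260,220:360],None,fx=5.7,fy=5.7,interpolation=cv2.INTER_CUBIC))
im=cv2.imread('pics/scene0.png')
cv2.imwrite('pics/z2.png',cv2.resize(im[195:270,230:365],None,fx=5.8,fy=5.8,interpolation=cv2.INTER_CUBIC))
E
```

```text
(no output)
```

View pics/z1.png

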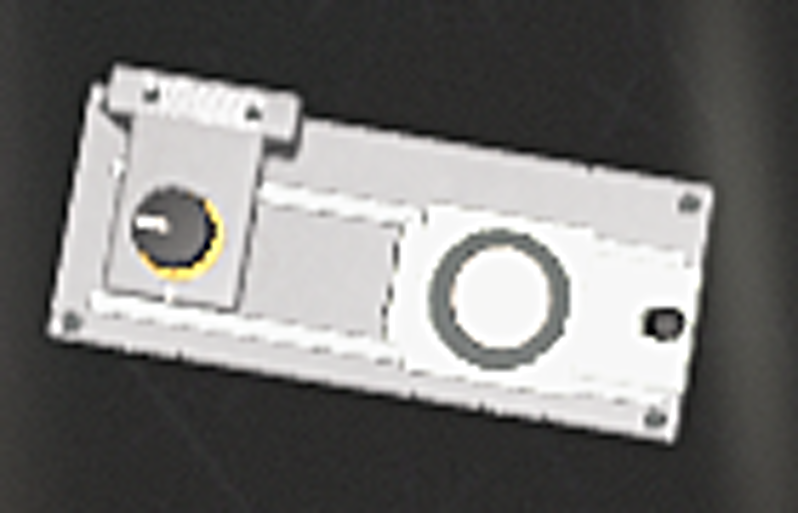

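View pics/z2.png

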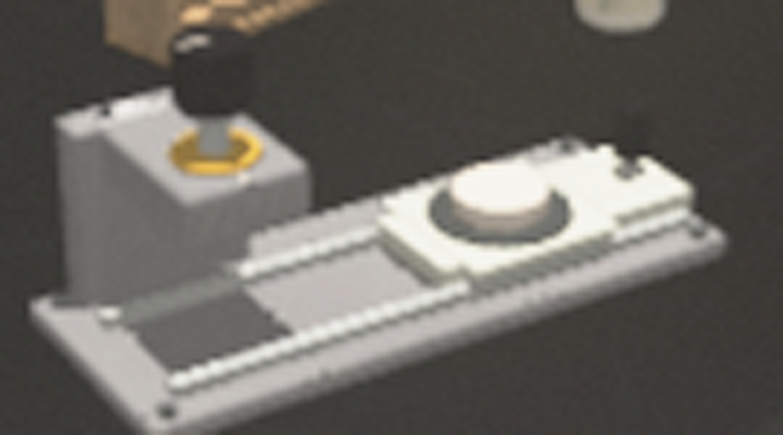

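```bash
python3 - <<'E'
from cell import *
from h import *
cal=get_calibration("top")
im=cv2.imread('pics/top0.png');hsv=cv2.cvtColor(im,cv2.COLOR_BGR2HSV)
m=cv2.inRange(hsv,(20,100,100),(40,255,255));m[:230]=0;m[:,:400]=0
ys,xs=np.nonzero(m);print(len(xs),xs.mean(),ys.mean(),ray(cal,xs.mean(),ys.mean(),10))
z=lambda u,v:((u+.5)/5.7-.5+220,(v+.5)/5.7-.5+170)
pad=ray(cal,*z(503,298),43.5);print('pad',pad);print('ring',ray(cal,*z(500,299),32))
print('knob',ray(cal,*z(662,323),67));print('head',ray(cal,*z(174,230),164))
for c in [(50,335),(672,442),(712,185)]: print(ray(cal,*z(*c),12))
for n,u,v,h in [('timer',200,258,18),('bottle',402,163,90),('beaker',455,155,50)]:print(n,ray(cal,u,v,h))
s=observe();print(s['tool_pos'],jaw(s))
E
```

```text
253 421.6640316205534 243.61660079051384 [ 458.03943798 -362.44246526   10.        ]
pad [522.56303283 -37.45927857  43.5       ]
ring [522.61897937 -36.77075292  32.        ]
knob [ 508.55151666 -111.56983425   67.        ]
head [548.77985007 114.99300054 164.        ]
[508.35268569 187.70722395  12.        ]
[ 451.0604064  -122.60440957   12.        ]
[ 579.5227249  -145.70144726   12.        ]
timer [425.30552831 267.67585509  18.        ]
bottle [ 676.07140417 -290.99042201   90.        ]
beaker [ 703.96589644 -451.37741247   50.        ]
[ 245.1336143  -519.54198555  230.58516113] -1.130013327033009
```

```bash
python3 - <<'E'
from cell import *
from h import *
s=observe();print(delta(s,[458,-362.4,130],0.0))
E
```

```text
(array([ 0.1007, -0.0511, -0.2596]), array([-6.474e+01, -6.000e-02,  8.000e-02]))
```

send_rows(deltas=[[[0.085,0.01,-0.006,-0.032,-7,0,0],[0.085,0.03,-0.013,-0.065,-14,0,0],[0.085,0.05,-0.02,-0.1,-21,0,0],[0.085,0.065,-0.027,-0.135,-28,0,0],[0.085,0.08,-0.034,-0.17,-35,0,0]]])

```text
clock: 0.57
tool_pos: [385.2, -415.4, 150.1]
tcp_rot: [-1.971, 1.57, 2.228]
wrist_force: [0.6, -0.3, 1.1]
finger_gap: 0.993
```

```bash
python3 - <<'E'
from cell import *
from h import *
s=observe();print(s['tool_pos'],jaw(s),delta(s,[458,-362.4,130],0.0))
E
```

```text
[ 385.17350762 -415.39980025  150.1452728 ] -0.5139104119572462 (array([ 0.0201,  0.0374, -0.0819]), array([-29.44,  -0.04,   0.05]))
```

send_rows(deltas=[[[0.085,0.006,0.012,-0.027,-7,0,0],[0.085,0.012,0.024,-0.054,-14,0,0],[0.085,0.02,0.037,-0.082,-21,0,0],[0.085,0.02,0.037,-0.082,-28,0,0],[0.085,0.02,0.037,-0.082,-29.6,0,0]]])

```text
clock: 0.98
tool_pos: [458.5, -362.0, 130.2]
tcp_rot: [-2.446, 1.569, 2.273]
wrist_force: [-0.8, -1.4, 0.2]
finger_gap: 0.997
```

```bash
cat > look.py <<'E'
import sys
from cell import *
from h import *
import pickle
def look(tag,cam="wrist"):
    s=observe();cal=get_calibration(cam);im=get_image(cam)
    cv2.imwrite(f"pics/{tag}.png",im[:,:,::-1]);pickle.dump((s,cal),open(f"pics/{tag}.pkl","wb"))
    return s,cal,im[:,:,::-1].copy()
E
python3 - <<'E'
from look import *
s,cal,im=look("w1");print(s['tool_pos'],jaw(s))
hsv=cv2.cvtColor(im,cv2.COLOR_BGR2HSV);m=cv2.inRange(hsv,(18,100,100),(40,255,255))
cs,_=cv2.findContours(m,0,1)
for c in cs:
    if cv2.contourArea(c)>300:
        e=cv2.fitEllipse(c);print(e,ray(cal,*e[0],12),ray(cal,*e[0],10))
E
```

```text
[ 458.54353974 -361.97933994  130.18263896] 0.00627973902052446
((275.9943542480469, 202.43711853027344), (71.24947357177734, 71.71724700927734), 40.51957702636719) [ 456.89537402 -361.6978232    12.        ] [ 456.88154837 -362.25712627   10.        ]
```

View pics/w1.png

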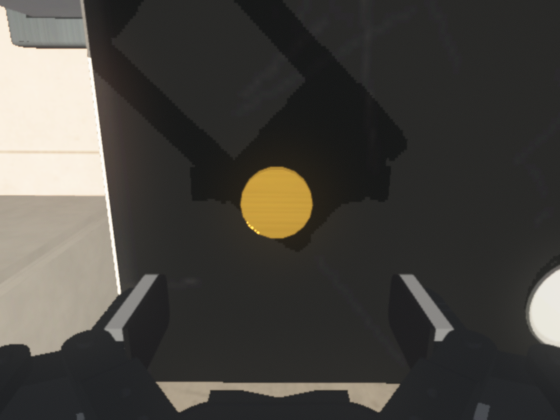

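```bash
python3 - <<'E'
import pickle
from h import *
s,cal=pickle.load(open('pics/w1.pkl','rb'))
R=R_of(s)
for b in (0,-13,-19,13):
  for y in (-42.7,42.7):
    for z in (-11,11):
      p=s['tool_pos']+R.apply([b,y,z]);print(b,y,z,np.round(proj(cal,p),0))
E
```

```text
0 -42.7 -11 [174. 255.]
0 -42.7 11 [178. 302.]
0 42.7 -11 [382. 255.]
0 42.7 11 [378. 302.]
-13 -42.7 -11 [164. 269.]
-13 -42.7 11 [169. 320.]
-13 42.7 -11 [391. 269.]
-13 42.7 11 [386. 320.]
-19 -42.7 -11 [160. 276.]
-19 -42.7 11 [165. 329.]
-19 42.7 -11 [395. 276.]
-19 42.7 11 [390. 329.]
13 -42.7 -11 [181. 243.]
13 -42.7 11 [185. 288.]
13 42.7 -11 [374. 243.]
13 42.7 11 [371. 288.]
```

send_rows(deltas=[[[0.068,0.04,-0.0015,0,-0.4,0,0],[0.068,0.075,-0.0015,0,-0.4,0,0],[0.068,0.1,-0.0015,0,-0.4,0,0],[0.068,0.12,-0.0015,0,-0.4,0,0],[0.068,0.129,-0.0015,0,-0.4,0,0]]])

```text
clock: 1.45
tool_pos: [454.0, -362.6, -0.7]
tcp_rot: [-2.315, 1.566, 2.4]
wrist_force: [-0.3, -0.1, -0.9]
finger_gap: 0.8
```

send_rows(deltas=[[[0.045,0,0,0,0,0,0],[0.04,0,0,0,0,0,0],[0.04,0,0,0,0,0,0],[0.04,0,0,0,0,0,0],[0.04,0,0,0,0,0,0]]])

```text
clock: 1.87
tool_pos: [456.6, -364.7, 3.7]
tcp_rot: [0.827, 1.568, -0.74]
wrist_force: [-0.3, -0.8, -1.1]
finger_gap: 0.575
```

```bash
python3 - <<'E'
from look import *
s,cal,im=look("w2");print(s['tool_pos'],jaw(s),s['finger_gap']*85.4,s['wrist_force'])
E
```

```text
[ 456.64619734 -364.70168139    3.66026843] 0.004263282548851427 49.06663062120094 [-0.30660139 -0.75408504 -1.05652261]
```

View pics/w2.png

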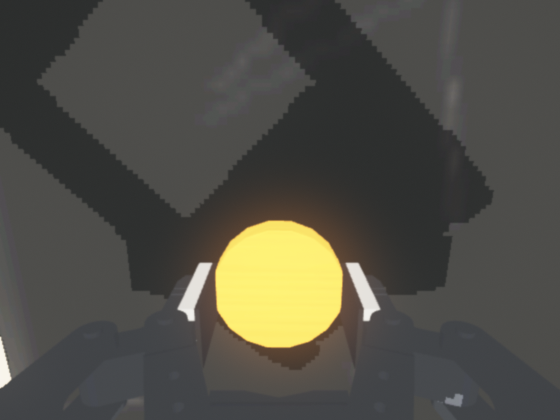

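send_rows(deltas=[[[0.04,0,0,0,0,0,0],[0.04,-0.005,0,0,0,0,0],[0.04,-0.02,0,0,0,0,0],[0.04,-0.04,0,0,0,0,0],[0.04,-0.06,0,0,0,0,0]]])

```text
clock: 2.33
tool_pos: [455.4, -363.5, 62.9]
tcp_rot: [-2.317, 1.569, 2.4]
wrist_force: [-0.3, 0.1, -1.5]
finger_gap: 0.574
```

```bash
python3 - <<'E'
from look import *
s,cal,im=look("w3");print(s['tool_pos'],jaw(s),s['finger_gap']*85.4,s['wrist_force'])
look("s3","scene")
hsv=cv2.cvtColor(im,cv2.COLOR_BGR2HSV);m=cv2.inRange(hsv,(18,80,100),(40,255,255))
cs,_=cv2.findContours(m,0,1)
for c in cs:
    if cv2.contourArea(c)>300:
        e=cv2.fitEllipse(c);print(e)
        for h in (0,5,10):
            p=ray(cal,*e[0],s['tool_pos'][2]+h);print(h,p,R_of(s).inv().apply(p-s['tool_pos']))
E
```

```text
[ 455.42099007 -363.49657931   62.86089082] 0.004447772051145946 48.97749431281412 [-0.28208474  0.1338447  -1.47757638]
((278.4161682128906, 284.0962219238281), (128.46463012695312, 129.46595764160156), 90.3125991821289)
0 [ 455.70396514 -365.78672122   62.86089082] [-0.00250444  0.27278613  2.29137651]
5 [ 455.70212989 -363.1428543    67.86089082] [-4.99994989  0.2774707  -0.35731236]
10 [ 455.70029464 -360.49898738   72.86089082] [-9.99739533  0.28215527 -3.00600124]
```

View pics/w3.png

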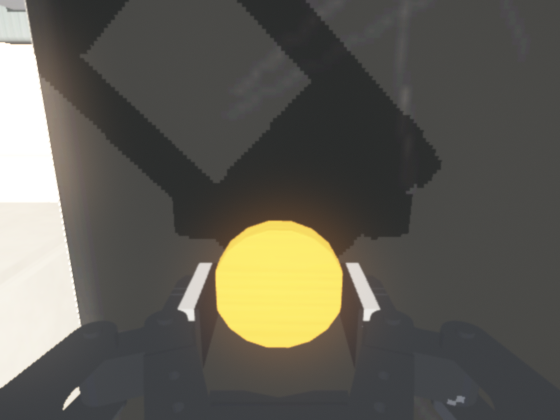

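send_rows(deltas=[[[0.04,-0.025,0.004,-0.02,0,0,0],[0.04,-0.045,0.015,-0.055,0,0,0],[0.04,-0.06,0.025,-0.092,0,0,0],[0.04,-0.067,0.035,-0.129,0,0,0],[0.04,-0.067,0.044,-0.166,0,0,0]]])

```text
clock: 2.85
tool_pos: [500.5, -196.9, 130.9]
tcp_rot: [1.149, 1.567, -0.418]
wrist_force: [1.1, -0.6, -1.2]
finger_gap: 0.573
```

send_rows(deltas=[[[0.04,0,0.01,-0.036,0,0,0],[0.04,0,0.018,-0.068,0,0,0],[0.04,0,0.023,-0.087,0,0,0],[0.04,0,0.023,-0.087,0,0,0],[0.04,0,0.023,-0.087,0,0,0]]])

```text
clock: 3.27
tool_pos: [521.4, -109.5, 128.8]
tcp_rot: [-1.463, 1.57, -3.027]
wrist_force: [-0.9, -0.5, -1.0]
finger_gap: 0.576
```

```bash
python3 - <<'E'
from look import *
s,cal,im=look("w4");print(s['tool_pos'],s['tcp_rot'],jaw(s),s['finger_gap']*85.4,s['wrist_force'])
s=observe();print(s['tool_pos'],s['tcp_rot'])
T=cal['world_from_camera'];print(T[:3,3]-s['tool_pos'],-T[:3,2]@(s['tool_pos']-T[:3,3]))
E
```

```text
[ 521.42978731 -109.45743076  128.78955663] [-1.46345761  1.56983495 -3.02682831] 0.007425574834308781 49.15929417062686 [-0.92359647 -0.48685484 -0.9525796 ]
[ 521.37128414 -110.48206428  128.84791043] [-1.172127    1.56983774 -2.73702733]
[6.57146560e-02 7.46887234e+01 1.43276680e+02] 158.7383261276922
```

View pics/w4.png

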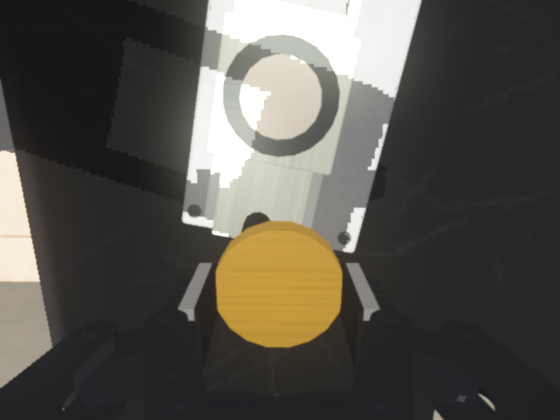

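```bash
cat > pd.py <<'E'
import sys,pickle
from h import *
tag=sys.argv[1];u,v,ur,vr=map(float,sys.argv[2:6])
s,cal=pickle.load(open(f'pics/{tag}.pkl','rb'));im=cv2.imread(f'pics/{tag}.png')
hsv=cv2.cvtColor(im,cv2.COLOR_BGR2HSV);m=cv2.inRange(hsv,(10,120,90),(40,255,255))
cs,_=cv2.findContours(m,0,1);c=max(cs,key=cv2.contourArea);e=cv2.fitEllipse(c);print(e)
T=cal['world_from_camera'];K=cal['camera_matrix']
d=np.array([(e[0][0]-K[0,2])/K[0,0],-(e[0][1]-K[1,2])/K[1,1],-1.0])
for D in (151,153,155):
    p=T[:3,3]+T[:3,:3]@d*D; print('disc top',D,p)
print('pad',ray(cal,u,v,43.5),'ring',ray(cal,ur,vr,31.5),'TCP',s['tool_pos'])
E
python3 pd.py w4 281 97 281.5 96
```

```text
((278.4071350097656, 284.6024475097656), (126.7729263305664, 129.1560516357422), 96.57701110839844)
disc top 151 [ 521.71145518 -108.08321203  136.20725301]
disc top 153 [ 521.71509036 -109.04069377  134.40702338]
disc top 155 [ 521.71872555 -109.99817551  132.60679374]
pad [522.57908485 -36.69789417  43.5       ] ring [522.9383906  -36.15954487  31.5       ] TCP [ 521.42978731 -109.45743076  128.78955663]
```

send_rows(deltas=[[[0.04,0,0,-0.03,0,0,0],[0.04,0.015,0.001,-0.06,0,0,0],[0.04,0.045,0.001,-0.072,0,0,0],[0.04,0.07,0.001,-0.072,0,0,0],[0.04,0.07,0.001,-0.072,0,0,0]]])

```text
clock: 3.73
tool_pos: [518.4, -38.7, 55.2]
tcp_rot: [-1.682, 1.562, 3.035]
wrist_force: [-1.4, 0.3, -1.1]
finger_gap: 0.573
```

```bash
python3 - <<'E'
from look import *
s,cal,im=look("w5");print(s['tool_pos'],jaw(s),s['wrist_force'])
look("s5","scene");im=cv2.imread('pics/s5.png')
cv2.imwrite('pics/s5z.png',cv2.resize(im[170:270,230:365],None,fx=5.8,fy=5.8,interpolation=cv2.INTER_CUBIC))
E
```

```text
[518.43149612 -38.72139614  55.22995208] 0.004316864877133401 [-1.36096907  0.2988285  -1.14097987]
```

View pics/w5.png

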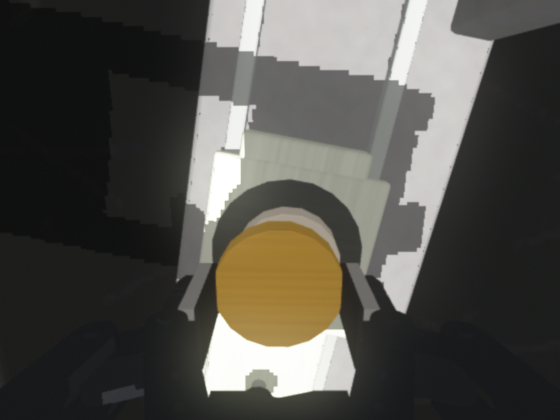

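View pics/s5z.png

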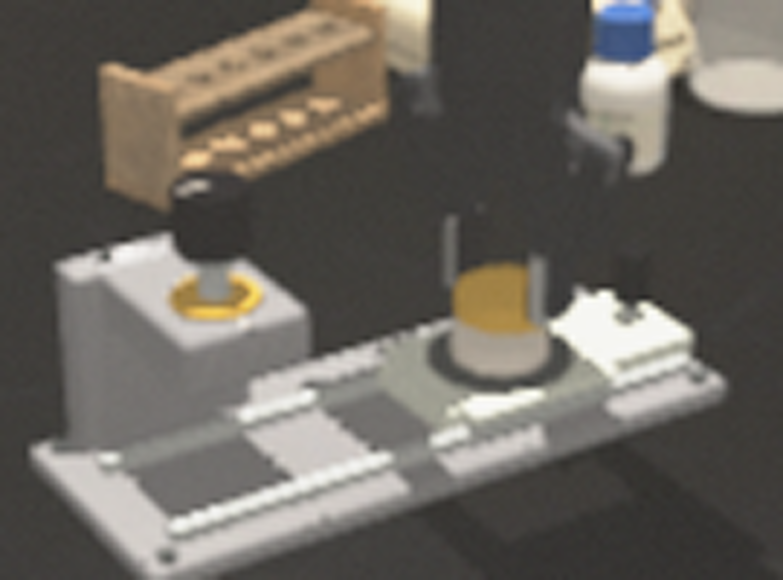

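send_rows(deltas=[[[0.04,0,0,0,0,0,0],[0.04,0,0,0,0,0,0],[0.04,0,0,0,0,0,0]]])

```text
clock: 4.08
tool_pos: [523.7, -39.6, 60.8]
tcp_rot: [1.382, 1.568, -0.185]
wrist_force: [-0.3, -0.9, -0.9]
finger_gap: 0.576
```

```bash
python3 - <<'E'
from look import *
s,cal,im=look("w6");print(s['tool_pos'],jaw(s),s['wrist_force'])
E
```

```text
[523.71439816 -39.61887432  60.76114472] 0.0032470740251950483 [-0.29526869 -0.93702621 -0.86319569]
```

View pics/w6.png

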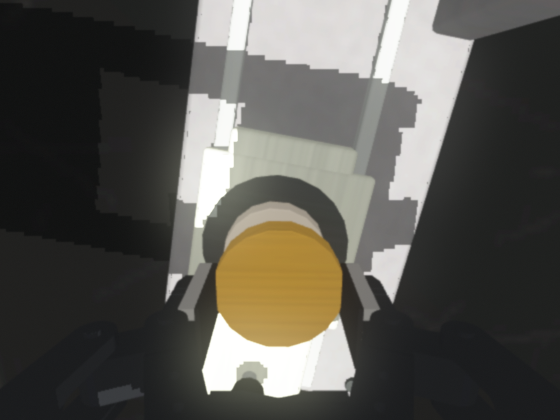

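```bash
python3 pd.py w6 273 246 276 248
```

```text
((278.5701904296875, 283.67950439453125), (124.07797241210938, 128.58392333984375), 89.6969223022461)
disc top 151 [524.06698575 -37.84554954  68.09614146]
disc top 153 [524.07490443 -38.7992075   66.29496505]
disc top 155 [524.08282312 -39.75286547  64.49378864]
pad [521.57939301 -31.77136724  43.5       ] ring [522.91091391 -37.75314172  31.5       ] TCP [523.71439816 -39.61887432  60.76114472]
```

send_rows(deltas=[[[0.04,0.003,-0.0013,-0.001,0,0,0],[0.04,0.006,-0.0013,-0.001,0,0,0],[0.04,0.009,-0.0013,-0.001,0,0,0],[0.04,0.009,-0.0013,-0.001,0,0,0],[0.04,0.009,-0.0013,-0.001,0,0,0]]])

```text
clock: 4.55
tool_pos: [520.8, -37.5, 49.9]
tcp_rot: [-1.717, 1.57, 3.0]
wrist_force: [0.3, -0.2, -1.6]
finger_gap: 0.574
```

send_rows(deltas=[[[0.04,0.001,0,0,0,0,0],[0.04,0.002,0,0,0,0,0],[0.04,0.002,0,0,0,0,0]]])

```text
clock: 4.8
tool_pos: [521.0, -37.6, 48.1]
tcp_rot: [-1.72, 1.571, 2.997]
wrist_force: [-0.3, 0.2, -1.3]
finger_gap: 0.572
```

```bash
python3 - <<'E'
from look import *
s,cal,im=look("w7");print(s['tool_pos'],jaw(s),s['wrist_force'])
look("s7","scene");im=cv2.imread('pics/s7.png')
cv2.imwrite('pics/s7z.png',cv2.resize(im[190:260,280:365],None,fx=8,fy=8,interpolation=cv2.INTER_CUBIC))
E
```

```text
[521.02283809 -37.57928784  48.11368767] 0.004562418549973489 [-0.31431301  0.15519301 -1.26609144]
```

View pics/s7z.png

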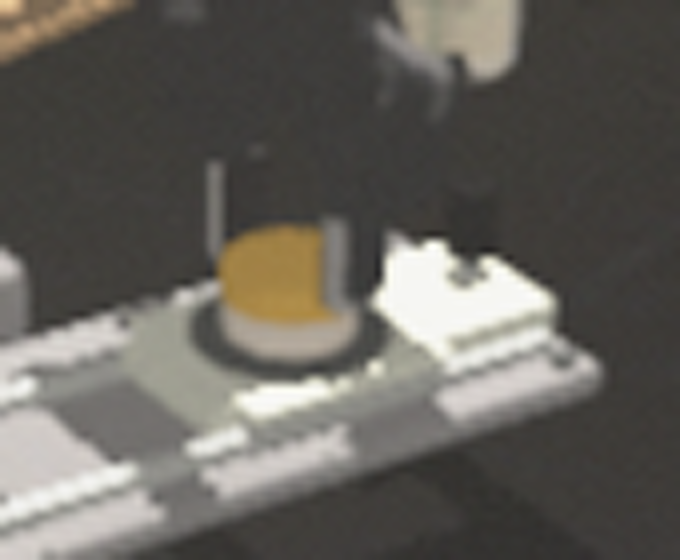

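View pics/w7.png

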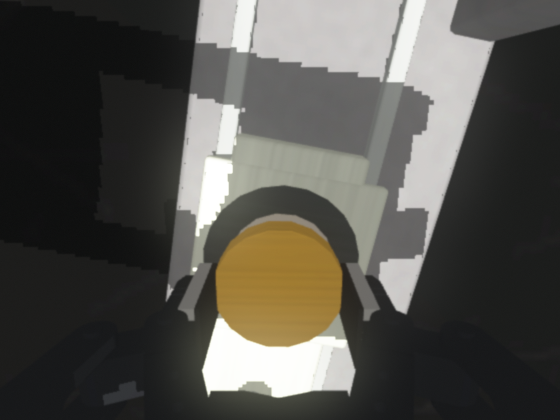

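```bash
python3 pd.py w7 281 250 281 250; python3 - <<'E'
import pickle
from h import *
s,cal=pickle.load(open('pics/w7.pkl','rb'))
for r,z in((24,43.5),):
  for y in (-39,-38,-37,-36,-35): print(y,proj(cal,[522.5,y+r,z]))
for r in (33,34,35): print([proj(cal,[522.5+k*r,-37,31.5]) for k in(-1,1)])
E
```

```text
((278.49310302734375, 283.6327209472656), (124.57939910888672, 128.27618408203125), 92.86805725097656)
disc top 151 [521.37153854 -35.81783646  55.43454091]
disc top 153 [521.37416291 -36.77014172  53.63268732]
disc top 155 [521.37678729 -37.72244698  51.83083372]
pad [522.38386344 -26.36855585  43.5       ] ring [522.4820262  -31.43292344  31.5       ] TCP [521.02283809 -37.57928784  48.11368767]
-39 (np.float64(281.4433465796822), np.float64(224.5141047250558))
-38 (np.float64(281.4584727788717), np.float64(222.22097440626274))
-37 (np.float64(281.47365499149726), np.float64(219.9193524560191))
-36 (np.float64(281.4888935292691), np.float64(217.6091916191196))
-35 (np.float64(281.5041887062142), np.float64(215.29044428907912))
[(np.float64(209.2895514178678), np.float64(260.92037531277435)), (np.float64(352.6335277533143), np.float64(261.48624237668866))]
[(np.float64(207.11729551065355), np.float64(260.91180007924373)), (np.float64(354.805028771324), np.float64(261.4948146302061))]
[(np.float64(204.94502833345496), np.float64(260.9032248012235)), (np.float64(356.97651852531123), np.float64(261.5033868392576))]
```

send_rows(deltas=[[[0.04,0.001,0.001,-0.001,0,0,0],[0.04,0.002,0.001,-0.001,0,0,0],[0.04,0.002,0.001,-0.001,0,0,0]]])

```text
clock: 5.15
tool_pos: [522.1, -36.6, 46.2]
tcp_rot: [-1.821, 1.571, 2.896]
wrist_force: [-0.1, 0.3, -1.4]
finger_gap: 0.572
```

send_rows(deltas=[[[0.04,0.001,0,0,0,0,0],[0.04,0.002,0,0,0,0,0],[0.04,0.002,0,0,0,0,0]]])

```text
clock: 5.4
tool_pos: [522.2, -36.6, 45.3]
tcp_rot: [1.39, 1.57, -0.177]
wrist_force: [-1.6, 0.5, 7.9]
finger_gap: 0.574
```

```bash
python3 - <<'E'
from look import *
s,cal,im=look("w8");print(s['tool_pos'],jaw(s),s['wrist_force'])
look("s8","scene");im=cv2.imread('pics/s8.png')
cv2.imwrite('pics/s8z.png',cv2.resize(im[190:260,280:365],None,fx=8,fy=8,interpolation=cv2.INTER_CUBIC))
E
```

```text
[522.22551882 -36.64038907  45.3258005 ] 0.004505623189981128 [-1.61322711  0.5103707   7.88306112]
```

View pics/s8z.png

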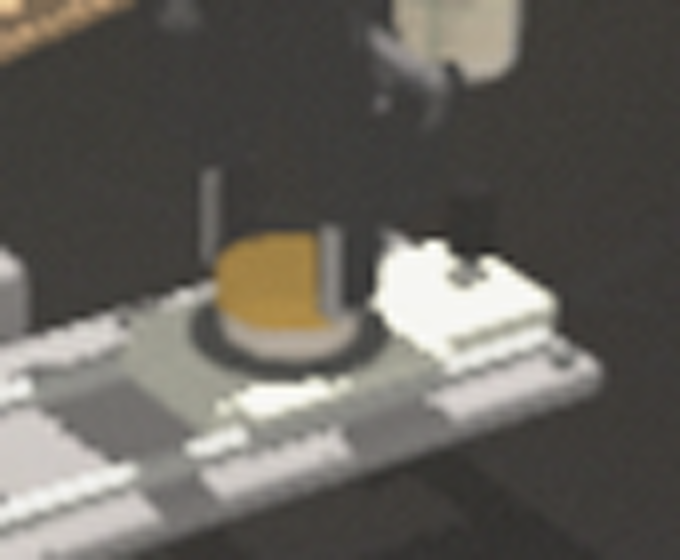

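View pics/w8.png

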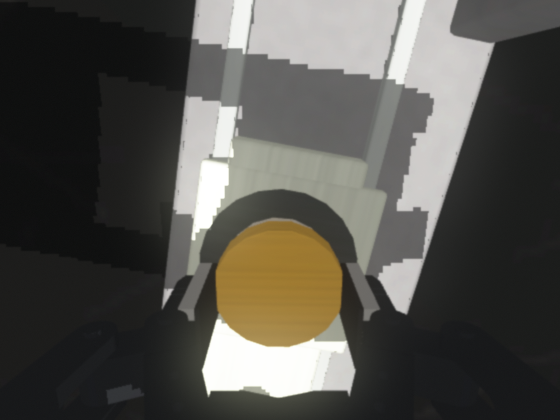

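send_rows(deltas=[[[0.06,-0.001,0,0,0,0,0],[0.07,-0.001,0,0,0,0,0],[0.075,-0.001,0,0,0,0,0],[0.075,-0.006,0,0,0,0,0],[0.075,-0.02,0,0,0,0,0]]])

```text
clock: 5.92
tool_pos: [520.5, -36.4, 63.0]
tcp_rot: [-1.729, 1.567, 2.988]
wrist_force: [-1.0, -0.0, -0.2]
finger_gap: 0.875
```

send_rows(deltas=[[[0.075,-0.03,0,0,0,0,0],[0.075,-0.06,0,0.02,0,0,0],[0.075,-0.085,0,0.055,0,0,0],[0.075,-0.085,0,0.07,0,0,0],[0.075,-0.085,0,0.07,0,0,0]]])

```text
clock: 6.33
tool_pos: [524.6, -110.1, 151.9]
tcp_rot: [1.07, 1.564, -0.499]
wrist_force: [0.1, -0.1, 0.5]
finger_gap: 0.878
```

```bash
python3 - <<'E'
from look import *
s,cal,im=look("w9");print(s['tool_pos'],jaw(s),s['wrist_force'])
look("s9","scene");im=cv2.imread('pics/s9.png')
cv2.imwrite('pics/s9z.png',cv2.resize(im[190:260,280:365],None,fx=8,fy=8,interpolation=cv2.INTER_CUBIC))
E
```

```text
[ 524.59755618 -110.11277099  151.90194718] 0.002017800375349856 [ 0.06929316 -0.0942634   0.51607191]
```

View pics/s9z.png

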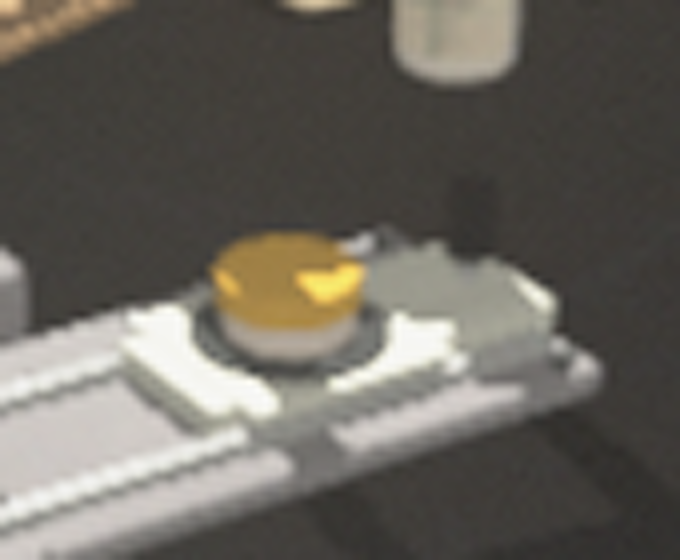

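View pics/w9.png

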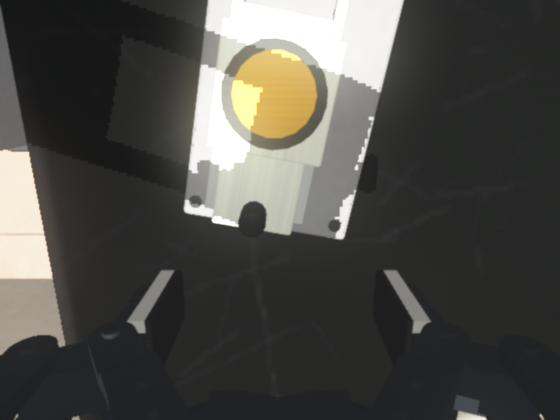

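```bash
python3 - <<'E'
import pickle
from h import *
s,cal=pickle.load(open('pics/w9.pkl','rb'));im=cv2.imread('pics/w9.png')
hsv=cv2.cvtColor(im,cv2.COLOR_BGR2HSV);m=cv2.inRange(hsv,(10,100,80),(40,255,255))
cs,_=cv2.findContours(m,0,1);c=max(cs,key=cv2.contourArea);e=cv2.fitEllipse(cv2.convexHull(c));print(e,ray(cal,*e[0],55.5),ray(cal,*e[0],52))
cv2.imwrite('pics/w9z.png',cv2.resize(im[20:245,170:400],None,fx=2.6,fy=2.6))
print('ring',ray(cal,274.5,94,31.5), 'knobtop',ray(cal,253,213,67.5))
E
```

```text
((273.975830078125, 93.9261245727539), (84.67572784423828, 88.16156768798828), 165.7723846435547) [522.58414275 -35.90943999  55.5       ] [522.56310158 -35.90827529  52.        ]
ring [522.78879857 -35.94799055  31.5       ] knobtop [ 509.29916275 -107.68127623   67.5       ]
```

View pics/w9z.png

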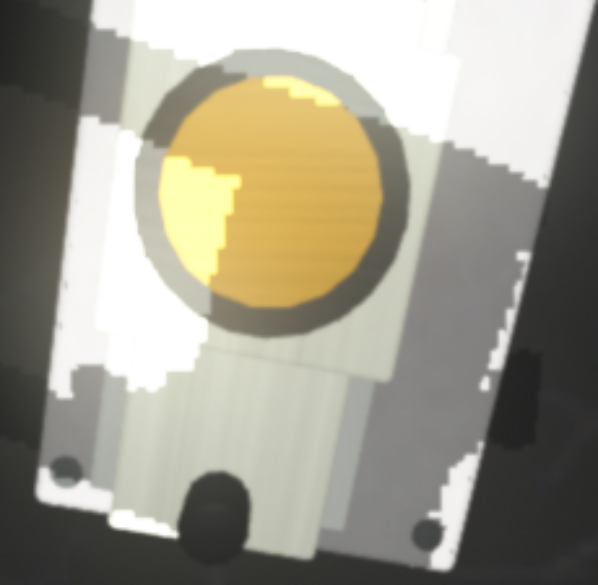

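```bash
python3 - <<'E'
import pickle
from h import *
s,cal=pickle.load(open('pics/w9.pkl','rb'))
print(ray(cal,252.2,222.5,67.5),ray(cal,252.2,221,67.5))
E
```

```text
[ 508.67668669 -114.00454703   67.5       ] [ 508.6955439  -112.99962585   67.5       ]
```

send_rows(deltas=[[[0.045,0,-0.005,0.002,-7,0,0],[0.045,0,-0.01,0.005,-14,0,0],[0.045,0,-0.0135,0.006,-21,0,0],[0.045,0,-0.0135,0.006,-28,0,0],[0.045,0,-0.0135,0.006,-35,0,0]]])

```text
clock: 6.85
tool_pos: [507.4, -111.1, 148.1]
tcp_rot: [-2.657, 1.567, 2.678]
wrist_force: [0.3, -0.0, 0.3]
finger_gap: 0.525
```

send_rows(deltas=[[[0.045,0,0,0,-7,0,0],[0.045,0,0,0,-14,0,0],[0.045,0,0,0,-21,0,0],[0.045,0,0,0,-28,0,0],[0.045,0,0,0,-35,0,0]]])

```text
clock: 7.27
tool_pos: [507.7, -110.9, 148.0]
tcp_rot: [3.007, 1.567, 2.67]
wrist_force: [-0.5, 0.9, -0.3]
finger_gap: 0.522
```

send_rows(deltas=[[[0.045,0,0,0,-7,0,0],[0.045,0,0,0,-9.5,0,0],[0.045,0,0,0,-9.5,0,0],[0.045,0,0,0,-9.5,0,0]]])

```text
clock: 7.6
tool_pos: [508.1, -111.5, 148.4]
tcp_rot: [2.881, 1.568, 2.701]
wrist_force: [-0.1, 0.3, 0.3]
finger_gap: 0.53
```

```bash
python3 - <<'E'
from look import *
s,cal,im=look("w10");print(s['tool_pos'],jaw(s),s['q'])
E
```

```text
[ 508.11603112 -111.45129439  148.38413351] 1.3914445865480427 [-2.97388859e-01  3.12798977e-01  1.73333520e+00  3.97661811e-04
  1.09791949e+00 -1.68901577e+00]
```

View pics/w10.png

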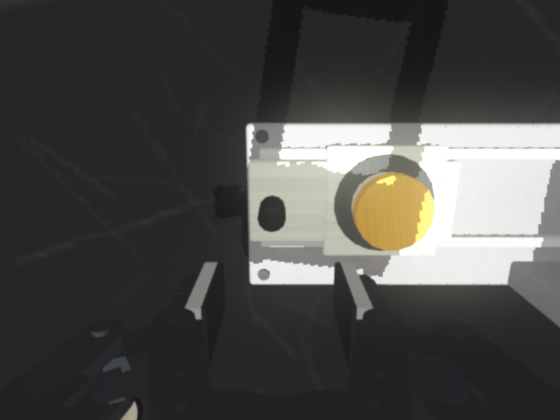

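```bash
python3 - <<'E'
import pickle
from h import *
s,cal=pickle.load(open('pics/w10.pkl','rb'))
k=ray(cal,272.5,216.5,67.5);print(k,proj(cal,[k[0],k[1],31.5]), delta(s,[k[0],k[1],45],1.39))
print(delta(s,[508.5,-114.5,45],1.39))
E
```

```text
[ 506.19662867 -114.65811208   67.5       ] (np.float64(273.19783026581956), np.float64(201.15282723642312)) (array([ 0.1034, -0.0036, -0.0011]), array([ 0.08, -0.14, -0.04]))
(array([ 0.1034, -0.003 ,  0.0012]), array([ 0.08, -0.14, -0.04]))
```

send_rows(deltas=[[[0.045,0.03,-0.003,0,0,0,0],[0.045,0.06,-0.003,0,0,0,0],[0.045,0.085,-0.003,0,0,0,0],[0.045,0.1,-0.003,0,0,0,0],[0.045,0.103,-0.003,0,0,0,0]]])

```text
clock: 8.07
tool_pos: [505.8, -114.5, 43.3]
tcp_rot: [2.996, 1.564, 2.816]
wrist_force: [-0.3, 0.6, -0.3]
finger_gap: 0.527
```

send_rows(deltas=[[[0.03,0,0,0,0,0,0],[0.02,0,0,0,0,0,0],[0.01,0,0,0,0,0,0],[0.01,0,0,0,0,0,0],[0.01,0,0,0,0,0,0]]])

```text
clock: 8.48
tool_pos: [509.1, -115.8, 47.2]
tcp_rot: [-0.052, 1.569, -0.231]
wrist_force: [1.1, 0.6, -1.3]
finger_gap: 0.186
```

```bash
python3 - <<'E'
from look import *
s,cal,im=look("w11");print(s['tool_pos'],jaw(s),s['finger_gap']*85.4,s['wrist_force'])
E
```

```text
[ 509.07449199 -115.75184359   47.21058381] 1.3917851849325444 15.871172123656747 [ 1.13394451  0.58663938 -1.26586108]
```

View pics/w11.png

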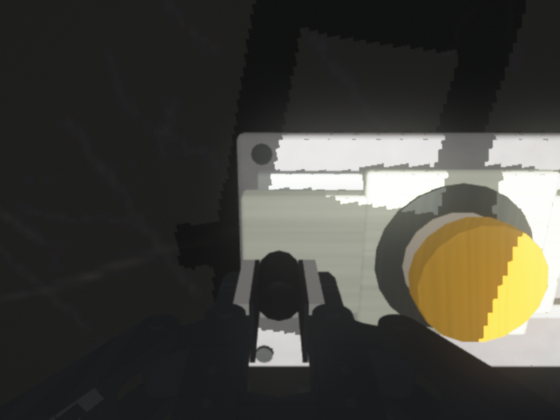

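send_rows(deltas=[[[0.01,0,0.002,0,0,0,0],[0.01,0,0.006,0,0,0,0],[0.01,0,0.012,0,0,0,0],[0.01,0,0.019,0,0,0,0],[0.01,0,0.026,0,0,0,0]]])

```text
clock: 8.95
tool_pos: [513.8, -90.0, 47.1]
tcp_rot: [-0.305, 1.569, -0.484]
wrist_force: [-0.5, -2.7, 6.0]
finger_gap: 0.181
```

send_rows(deltas=[[[0.01,0,0.008,0,0,0,0],[0.01,0,0.016,0,0,0,0],[0.01,0,0.024,0,0,0,0],[0.01,0,0.032,0,0,0,0],[0.01,0,0.04,0,0,0,0]]])

```text
clock: 9.37
tool_pos: [521.0, -50.3, 47.2]
tcp_rot: [-0.197, 1.569, -0.376]
wrist_force: [-1.5, -2.8, 5.7]
finger_gap: 0.188
```

send_rows(deltas=[[[0.01,0,0.008,0,0,0,0],[0.01,0,0.016,0,0,0,0],[0.01,0,0.024,0,0,0,0],[0.01,0,0.032,0,0,0,0],[0.01,0,0.04,0,0,0,0]]])

```text
clock: 9.78
tool_pos: [528.2, -10.8, 47.2]
tcp_rot: [-0.124, 1.569, -0.302]
wrist_force: [0.1, -3.0, 5.9]
finger_gap: 0.184
```

send_rows(deltas=[[[0.01,0,0.008,0,0,0,0],[0.01,0,0.016,0,0,0,0],[0.01,0,0.022,0,0,0,0],[0.01,0,0.027,0,0,0,0],[0.01,0,0.031,0,0,0,0]]])

```text
clock: 10.2
tool_pos: [533.8, 19.9, 47.2]
tcp_rot: [0.038, 1.569, -0.14]
wrist_force: [0.4, -2.6, 6.7]
finger_gap: 0.184
```

send_rows(deltas=[[[0.01,0,0.003,0,0,0,0],[0.01,0,0.006,0,0,0,0],[0.01,0,0.009,0,0,0,0],[0.01,0,0.011,0,0,0,0],[0.01,0,0.013,0,0,0,0]]])

```text
clock: 10.62
tool_pos: [536.1, 32.4, 47.2]
tcp_rot: [0.052, 1.568, -0.126]
wrist_force: [-1.1, -2.6, 4.9]
finger_gap: 0.181
```

send_rows(deltas=[[[0.01,0,0.002,0,0,0,0],[0.01,0,0.004,0,0,0,0],[0.01,0,0.005,0,0,0,0]]])

```text
clock: 10.87
tool_pos: [536.6, 35.5, 47.2]
tcp_rot: [-0.943, 1.567, -1.12]
wrist_force: [-1.8, -15.5, 6.5]
finger_gap: 0.185
```

send_rows(deltas=[[[0.01,0,0.001,0,0,0,0],[0.01,0,0.002,0,0,0,0],[0.01,0,0.003,0,0,0,0]]])

```text
clock: 11.12
tool_pos: [536.6, 35.5, 47.2]
tcp_rot: [-1.306, 1.564, -1.483]
wrist_force: [-3.2, -26.9, 8.0]
finger_gap: 0.183
```

send_rows(deltas=[[[0.01,0,-0.003,0,0,0,0],[0.03,0,-0.0045,0,0,0,0],[0.04,0,-0.0045,0,0,0,0],[0.042,0,-0.0045,0,0,0,0],[0.042,0,-0.0045,0,0,0,0]]])

```text
clock: 11.53
tool_pos: [534.1, 30.1, 47.0]
tcp_rot: [-1.701, 1.562, -1.877]
wrist_force: [-6.1, -25.8, 10.9]
finger_gap: 0.488
```

send_rows(deltas=[[[0.042,-0.01,0,0,0,0,0],[0.042,-0.04,0,0,0,0,0],[0.042,-0.08,0,0,0,0,0],[0.042,-0.12,0,0,0,0,0],[0.042,-0.15,0,0,0,0,0]]])

```text
clock: 11.95
tool_pos: [536.2, 36.3, 199.1]
tcp_rot: [0.585, 1.568, 0.406]
wrist_force: [0.8, -0.5, -0.6]
finger_gap: 0.493
```

```bash
python3 - <<'E'
from look import *
s,cal,im=look("w12");print(s['tool_pos'],jaw(s),s['finger_gap']*85.4,s['wrist_force'],s['q'])
s,cal,im=look("s12","scene")
cv2.imwrite('pics/s12z.png',cv2.resize(im[190:270,220:365],None,fx=5.5,fy=5.5,interpolation=cv2.INTER_CUBIC))
s,cal,im=look("t12","top")
cv2.imwrite('pics/t12z.png',cv2.resize(im[170:260,220:360],None,fx=5.7,fy=5.7,interpolation=cv2.INTER_CUBIC))
E
```

```text
[536.19713736  36.3018335  199.1313158 ] 1.3920784582751347 42.128331155044286 [ 0.81223935 -0.49529131 -0.58592907] [-1.16912671e-02  2.81079533e-01  1.63286149e+00  1.05369356e-03
  1.22541818e+00 -1.40412397e+00]
```

View pics/w12.png

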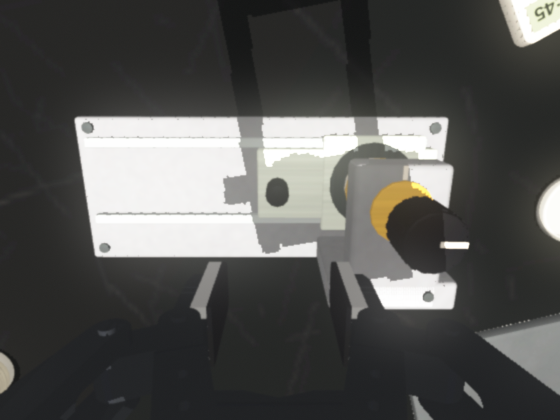

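View pics/s12z.png

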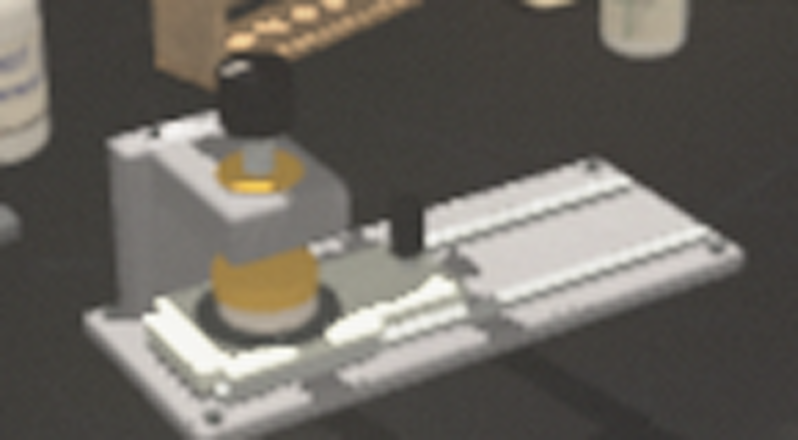

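View pics/t12z.png

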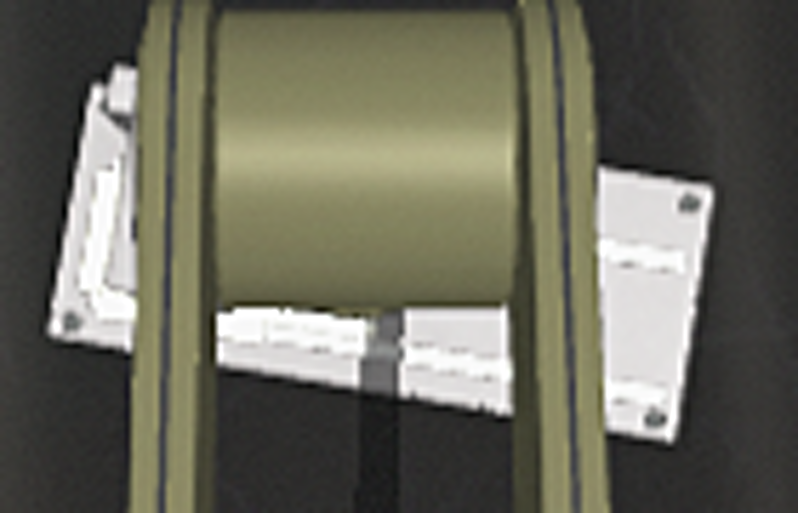

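```bash
python3 - <<'E'
import pickle
from h import *
s,cal=pickle.load(open('pics/w12.pkl','rb'))
print('knob',ray(cal,277.5,195,67.5))
im=cv2.imread('pics/w12.png')
cv2.imwrite('pics/w12z.png',cv2.resize(im[140:300,320:480],None,fx=3.7,fy=3.7,interpolation=cv2.INTER_CUBIC))
E
```

```text
knob [534.75521349  36.18636731  67.5       ]
```

View pics/w12z.png

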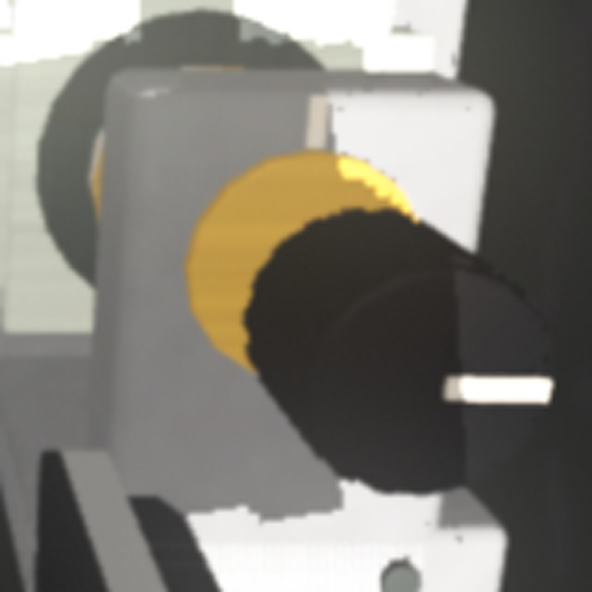

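```bash
python3 - <<'E'
import pickle
from h import *
s,cal=pickle.load(open('pics/w12.pkl','rb'))
f=lambda u,v:(320+(u+.5)/3.7-.5,140+(v+.5)/3.7-.5)
print('head',ray(cal,*f(434,382),162.5),'bush',ray(cal,*f(318,120),105))
a=ray(cal,*f(445,389),162.5);b=ray(cal,*f(552,389.5),162.5);print('pointer dir',np.arctan2(*(b-a)[1::-1]),a,b)
# bush outline left 187, top 152 , width 42mm
print(ray(cal,*f(187,270),108),ray(cal,*f(315,152),108))
print(delta(s,[550,114,215],0.4))
E
```

```text
head [549.64528924 116.29609002 162.5       ] bush [524.81395606 120.90866933 105.        ]
pointer dir 1.3857064834849353 [550.96336363 117.73299676 162.5       ] [553.69101688 132.30123898 162.5       ]
[546.67227764  95.18152512 108.        ] [529.51339311 119.04099164 108.        ]
(array([-0.0158,  0.0789, -0.0002]), array([56.84,  0.07, -0.13]))
```

send_rows(deltas=[[[0.06,0,0.015,0,7,0,0],[0.06,0,0.035,0,14,0,0],[0.06,0,0.055,0,21,0,0],[0.06,0,0.07,0,28,0,0],[0.06,0,0.0805,0,35,0,0]]])

```text
clock: 12.52
tool_pos: [548.7, 116.6, 194.2]
tcp_rot: [-2.525, 1.567, 2.964]
wrist_force: [0.4, -1.4, -0.3]
finger_gap: 0.703
```

send_rows(deltas=[[[0.06,0,0,0,7,0,0],[0.06,0,0,0,14,0,0],[0.06,0,0,0,21,0,0],[0.06,0,0,0,24.7,0,0],[0.06,0,0,0,24.7,0,0]]])

```text
clock: 12.93
tool_pos: [548.5, 115.2, 194.2]
tcp_rot: [-1.922, 1.567, 3.139]
wrist_force: [0.5, -0.3, 0.1]
finger_gap: 0.7
```

send_rows(deltas=[[[0.06,0,0,0,0,0,0],[0.06,0,0,0,0,0,0],[0.06,0,0,0,0,0,0]]])

```text
clock: 13.18
tool_pos: [549.6, 114.8, 195.7]
tcp_rot: [-1.933, 1.57, 3.131]
wrist_force: [-0.5, 0.2, -0.1]
finger_gap: 0.702
```

```bash
python3 - <<'E'
from look import *
s,cal,im=look("w13");print(s['tool_pos'],jaw(s),s['q'])
print(proj(cal,[550.3,115.6,162.5]),proj(cal,s['tool_pos']))
cv2.imwrite('pics/w13z.png',cv2.resize(im[150:350,180:380],None,fx=3,fy=3,interpolation=cv2.INTER_CUBIC))
E
```

```text
[549.60401095 114.7595152  195.68748387] 0.3513443938771118 [ 1.30505000e-01  3.18196875e-01  1.58554326e+00  1.73787298e-04
  1.23900693e+00 -2.20895873e-01]
(np.float64(279.7971789304534), np.float64(247.20228354064645)) (np.float64(277.70818337284345), np.float64(278.82526982312663))
```

View pics/w13z.png

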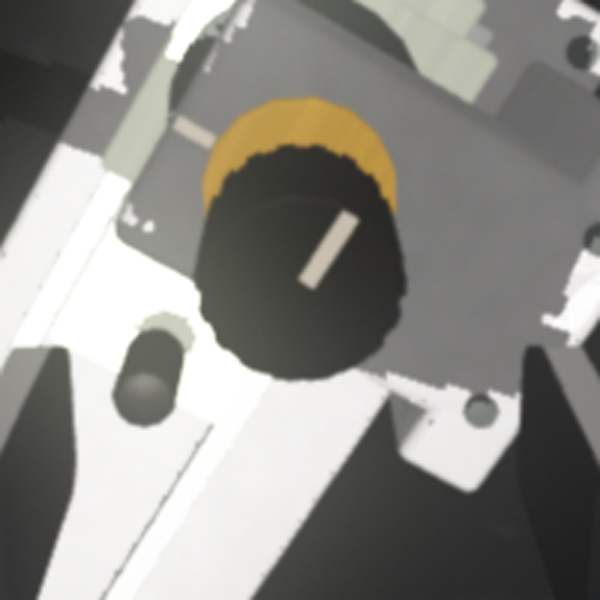

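```bash
python3 - <<'E'
import pickle
from h import *
s,cal=pickle.load(open('pics/w13.pkl','rb'))
for v in (243,245.5): print(ray(cal,279.8,v,162.5))
for p in ([550.2,115.3,134],): print(delta(s,p,0.35))
E
```

```text
[549.52119013 117.72610713 162.5       ]
[549.98466039 116.4633065  162.5       ]
(array([ 0.0617,  0.0008, -0.0003]), array([ 0.08, -0.02,  0.06]))
```

send_rows(deltas=[[[0.06,0.015,0.001,-0.001,0,0,0],[0.06,0.035,0.001,-0.001,0,0,0],[0.06,0.05,0.001,-0.001,0,0,0],[0.06,0.0615,0.001,-0.001,0,0,0],[0.06,0.0615,0.001,-0.001,0,0,0]]])

```text
clock: 13.65
tool_pos: [548.6, 115.6, 132.3]
tcp_rot: [-1.802, 1.566, -3.022]
wrist_force: [-0.6, -0.3, 0.2]
finger_gap: 0.701
```

send_rows(deltas=[[[0.05,0,0,0,0,0,0],[0.04,0,0,0,0,0,0],[0.03,0,0,0,0,0,0],[0.025,0,0,0,0,0,0],[0.025,0,0,0,0,0,0]]])

```text
clock: 14.07
tool_pos: [550.0, 115.5, 135.9]
tcp_rot: [-0.886, 1.57, -2.106]
wrist_force: [-4.6, -1.1, 6.5]
finger_gap: 0.388
```

```bash
python3 - <<'E'
from look import *
s,cal,im=look("w14");print(s['tool_pos'],jaw(s),s['q'],s['finger_gap']*85.4,s['wrist_force'])
cv2.imwrite('pics/w14z.png',cv2.resize(im[150:400,140:420],None,fx=2.4,fy=2.4,interpolation=cv2.INTER_CUBIC))
E
```

```text
[549.97264368 115.48540697 135.92050959] 0.35022052925617053 [ 1.32204563e-01  3.77898069e-01  1.66268806e+00 -6.63407186e-04
  1.10147320e+00 -2.17715920e-01] 33.165609461512005 [-4.60118896 -1.14283959  6.53842531]
```

View pics/w14z.png

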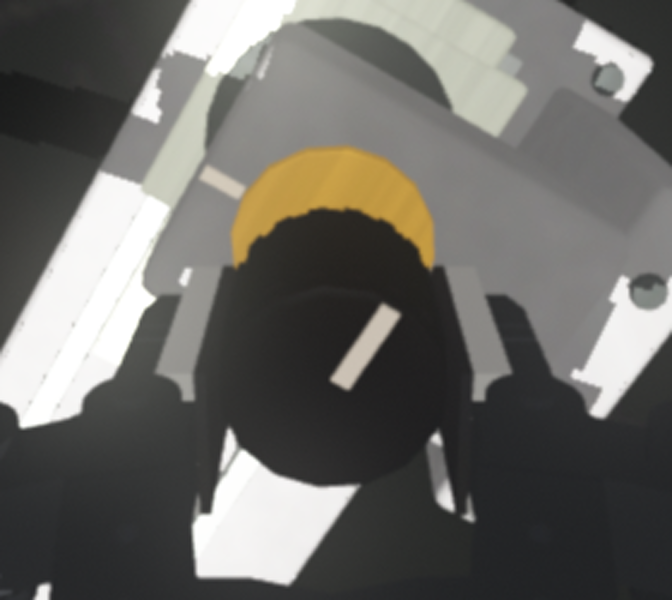

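send_rows(deltas=[[[0.025,-0.0001,0,0,-6,0,0],[0.025,-0.0002,0,0,-12,0,0],[0.025,-0.0003,0,0,-18,0,0],[0.025,-0.0004,0,0,-24,0,0],[0.025,-0.0005,0,0,-30,0,0]]])

```text
clock: 14.53
tool_pos: [550.0, 115.6, 135.9]
tcp_rot: [-1.713, 1.57, -2.405]
wrist_force: [-2.9, -2.4, 2.3]
finger_gap: 0.387
```

```bash
cat > st.py <<'E'
import sys
from look import *
t=sys.argv[1]
s,cal,im=look(t);print(s['clock'],s['tool_pos'],jaw(s),s['q'][[0,5]],s['finger_gap']*85.4,s['wrist_force'],s['wrist_torque'])
cv2.imwrite(f'pics/{t}z.png',cv2.resize(im[150:400,140:420],None,fx=2.4,fy=2.4,interpolation=cv2.INTER_CUBIC))
E
python3 st.py w15
```

```text
14.5333 [550.04852263 115.63604935 135.93252956] 0.8786884461645046 [ 0.1322242  -0.74633943] 33.03138475431167 [-2.91811353 -2.4001228   2.27582101] [-0.10550722  0.38249338 -0.13664414]
```

View pics/w15z.png

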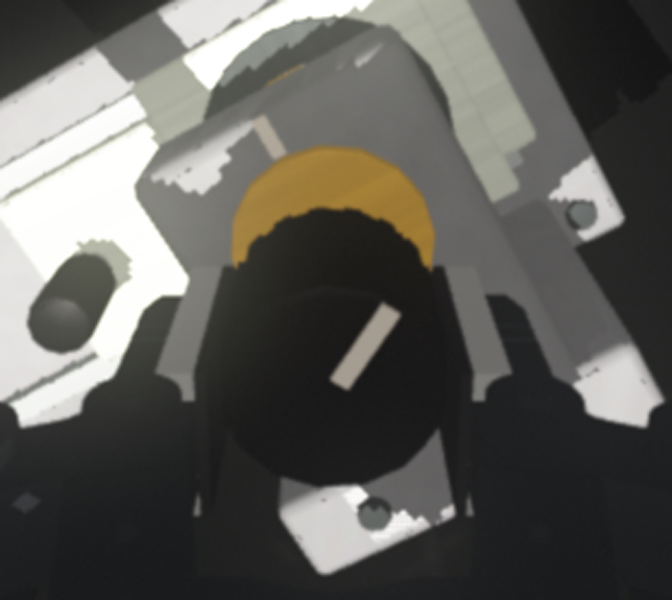

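send_rows(deltas=[[[0.025,-0.0001,0,0,-7,0,0],[0.025,-0.0002,0,0,-14,0,0],[0.025,-0.0003,0,0,-21,0,0],[0.025,-0.0005,0,0,-28,0,0],[0.025,-0.0006,0,0,-35,0,0]]])

```text
clock: 15.0
tool_pos: [550.1, 115.7, 136.4]
tcp_rot: [-2.724, 1.57, -2.807]
wrist_force: [-4.1, -0.4, 4.9]
finger_gap: 0.393
```

send_rows(deltas=[[[0.025,-0.0001,0,0,-7,0,0],[0.025,-0.0002,0,0,-14,0,0],[0.025,-0.0003,0,0,-21,0,0],[0.025,-0.0005,0,0,-28,0,0],[0.025,-0.0006,0,0,-35,0,0]]])

```text
clock: 15.42
tool_pos: [550.0, 115.8, 136.3]
tcp_rot: [2.758, 1.57, -2.997]
wrist_force: [-1.3, -1.1, -2.1]
finger_gap: 0.39
```

send_rows(deltas=[[[0.025,-0.0001,0,0,-7,0,0],[0.025,-0.0002,0,0,-14,0,0],[0.025,-0.0003,0,0,-21,0,0],[0.025,-0.0003,0,0,-26,0,0],[0.025,-0.0003,0,0,-26,0,0]]])

```text
clock: 15.83
tool_pos: [549.9, 115.8, 136.4]
tcp_rot: [2.289, 1.569, -3.016]
wrist_force: [-2.1, -1.9, -2.1]
finger_gap: 0.39
```

```bash
python3 st.py w16
```

```text
15.8333 [549.9058419  115.83559042 136.41440789] 2.5493286956993404 [ 0.13244164 -2.41689223] 33.31791208098532 [-2.07830201 -1.85570649 -2.07959773] [-0.16058136  0.43058058  0.05296872]
```

View pics/w16z.png

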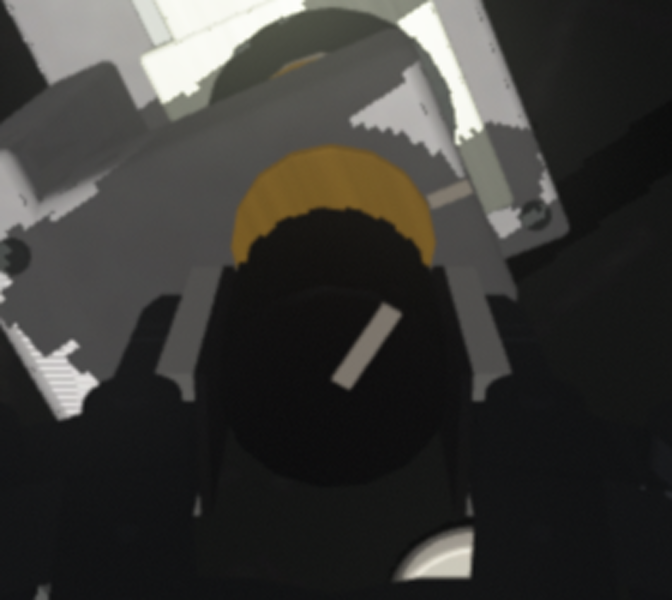

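send_rows(deltas=[[[0.045,0,0,0,0,0,0],[0.055,0,0,0,0,0,0],[0.055,0,0,0,0,0,0],[0.055,0,0,0,0,0,0],[0.055,0,0,0,0,0,0]]])

```text
clock: 16.3
tool_pos: [551.3, 116.1, 137.2]
tcp_rot: [-0.782, 1.569, 0.195]
wrist_force: [0.3, 0.1, 0.3]
finger_gap: 0.647
```

```bash
python3 st.py w17
```

```text
16.3 [551.30183075 116.07167847 137.23218685] 2.548496832348696 [ 0.13247422 -2.41607048] 55.27311949033118 [0.26196837 0.09538757 0.31587389] [ 0.03086159 -0.00696511  0.02425478]
```

View pics/w17z.png

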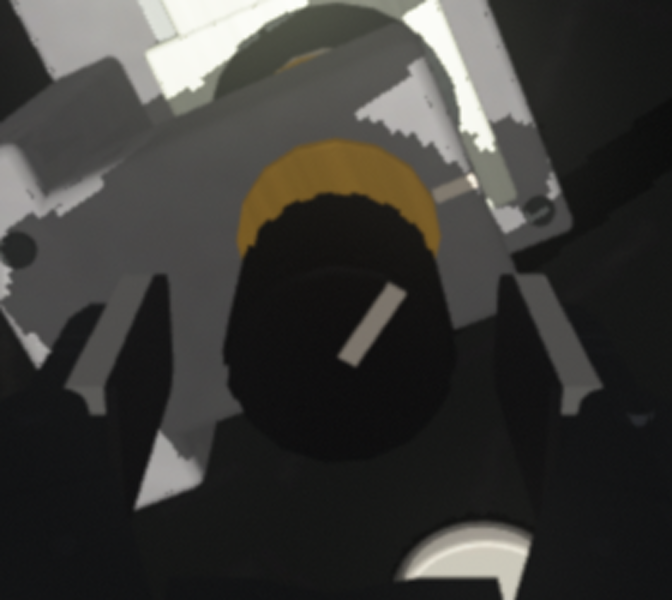

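send_rows(deltas=[[[0.055,0.0025,0.001,-0.001,0,0,0],[0.055,0.005,0.001,-0.001,0,0,0],[0.055,0.005,0.001,-0.001,0,0,0],[0.04,0.005,0.001,-0.001,0,0,0],[0.025,0.005,0.001,-0.001,0,0,0]]])

```text
clock: 16.77
tool_pos: [549.6, 115.4, 131.9]
tcp_rot: [-1.609, 1.57, -0.631]
wrist_force: [-2.9, -1.8, 2.2]
finger_gap: 0.392
```

send_rows(deltas=[[[0.025,0,0,0,0,0,0],[0.025,0,0,0,0,0,0],[0.025,0,0,0,0,0,0],[0.025,0,0,0,0,0,0]]])

```text
clock: 17.1
tool_pos: [549.5, 115.4, 132.0]
tcp_rot: [-1.482, 1.57, -0.504]
wrist_force: [1.7, -1.6, 1.1]
finger_gap: 0.39
```

```bash
python3 st.py w18
```

```text
17.1 [549.53510474 115.3913913  132.00213856] 2.5491793070834756 [ 0.13203644 -2.41691712] 33.30390309960057 [ 1.73778402 -1.62902242  1.09568816] [-0.27866557 -0.03557993  0.06404876]
```

View pics/w18z.png

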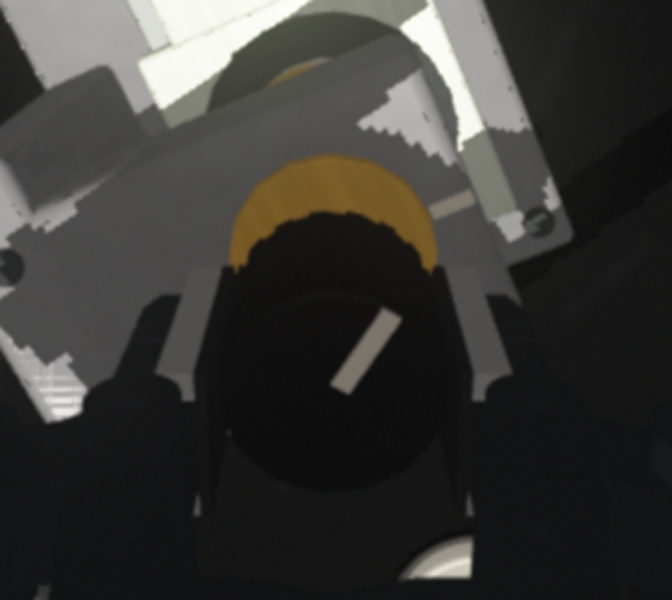

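send_rows(deltas=[[[0.025,0.0001,0,0,7,0,0],[0.025,0.0002,0,0,14,0,0],[0.025,0.0003,0,0,21,0,0],[0.025,0.0005,0,0,28,0,0],[0.025,0.0006,0,0,35,0,0]]])

```text
clock: 17.57
tool_pos: [549.4, 115.6, 131.2]
tcp_rot: [-0.606, 1.57, -0.244]
wrist_force: [1.6, -1.5, 1.8]
finger_gap: 0.392
```

send_rows(deltas=[[[0.025,0.0001,0,0,7,0,0],[0.025,0.0002,0,0,14,0,0],[0.025,0.0003,0,0,21,0,0],[0.025,0.0005,0,0,28,0,0],[0.025,0.0006,0,0,35,0,0]]])

```text
clock: 17.98
tool_pos: [549.4, 115.8, 130.7]
tcp_rot: [0.803, 1.57, 0.554]
wrist_force: [-1.1, -0.5, 0.5]
finger_gap: 0.389
```

send_rows(deltas=[[[0.025,0.0001,0,0,7,0,0],[0.025,0.0002,0,0,14,0,0],[0.025,0.0003,0,0,21,0,0],[0.025,0.0005,0,0,28,0,0],[0.025,0.0006,0,0,35,0,0]]])

```text
clock: 18.4
tool_pos: [549.6, 116.0, 130.2]
tcp_rot: [1.543, 1.57, 0.683]
wrist_force: [1.4, -0.4, 1.0]
finger_gap: 0.396
```

```bash
python3 st.py w19
```

```text
18.4 [549.55031861 115.97679683 130.21255267] 0.710537032224839 [ 0.13245831 -0.57833517] 33.83996679787599 [ 1.36139836 -0.40786719  0.99933201] [-0.08777046 -0.10659569  0.03774839]
```

View pics/w19z.png

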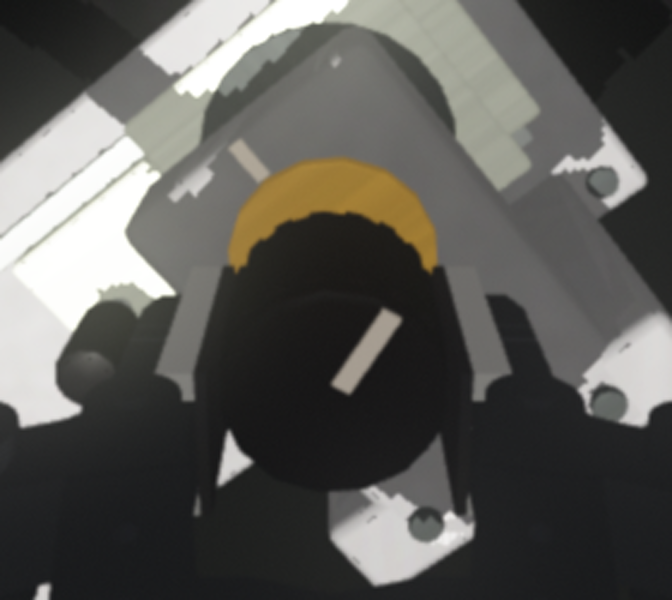

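send_rows(deltas=[[[0.025,0.0001,0,0,7,0,0],[0.025,0.0002,0,0,14,0,0],[0.025,0.0003,0,0,21,0,0],[0.025,0.0005,0,0,28,0,0],[0.025,0.0006,0,0,35,0,0]]])

```text
clock: 18.87
tool_pos: [549.7, 116.0, 129.7]
tcp_rot: [2.053, 1.569, 0.585]
wrist_force: [1.4, 0.1, 0.9]
finger_gap: 0.389
```

send_rows(deltas=[[[0.025,0.0001,0,0,7,0,0],[0.025,0.0002,0,0,14,0,0],[0.025,0.0003,0,0,21,0,0],[0.025,0.0005,0,0,28,0,0],[0.025,0.0006,0,0,35,0,0]]])

```text
clock: 19.28
tool_pos: [550.0, 116.0, 129.1]
tcp_rot: [2.456, 1.569, 0.377]
wrist_force: [2.4, -1.3, 1.4]
finger_gap: 0.397
```

send_rows(deltas=[[[0.025,0.0001,0,0,7,0,0],[0.025,0.0002,0,0,14,0,0],[0.025,0.0003,0,0,21,0,0],[0.025,0.0005,0,0,28,0,0],[0.025,0.0006,0,0,35,0,0]]])

```text
clock: 19.7
tool_pos: [550.2, 115.8, 128.5]
tcp_rot: [2.829, 1.569, 0.139]
wrist_force: [1.5, -1.5, -0.7]
finger_gap: 0.393
```

send_rows(deltas=[[[0.025,0.0001,0,0,7,0,0],[0.025,0.0002,0,0,14,0,0],[0.025,0.0003,0,0,21,0,0],[0.025,0.0005,0,0,28,0,0],[0.025,0.0006,0,0,35,0,0]]])

```text
clock: 20.12
tool_pos: [550.1, 115.6, 127.8]
tcp_rot: [-3.031, 1.569, -0.049]
wrist_force: [1.5, -0.4, -0.6]
finger_gap: 0.39
```

send_rows(deltas=[[[0.025,0.0001,0,0,7,0,0],[0.025,0.0002,0,0,14,0,0],[0.025,0.0003,0,0,21,0,0],[0.025,0.0005,0,0,28,0,0],[0.025,0.0006,0,0,34,0,0]]])

```text
clock: 20.53
tool_pos: [550.0, 115.4, 127.2]
tcp_rot: [-2.642, 1.569, -0.252]
wrist_force: [1.0, -2.1, 2.0]
finger_gap: 0.389
```

```bash
python3 st.py w20
```

```text
20.5333 [550.01873253 115.42422493 127.22900585] -2.3231637502791336 [0.13207623 2.45554952] 33.21931865351099 [ 1.03843091 -2.0523064   2.01880772] [-0.31950439 -0.19243124  0.05930138]
```

View pics/w20z.png

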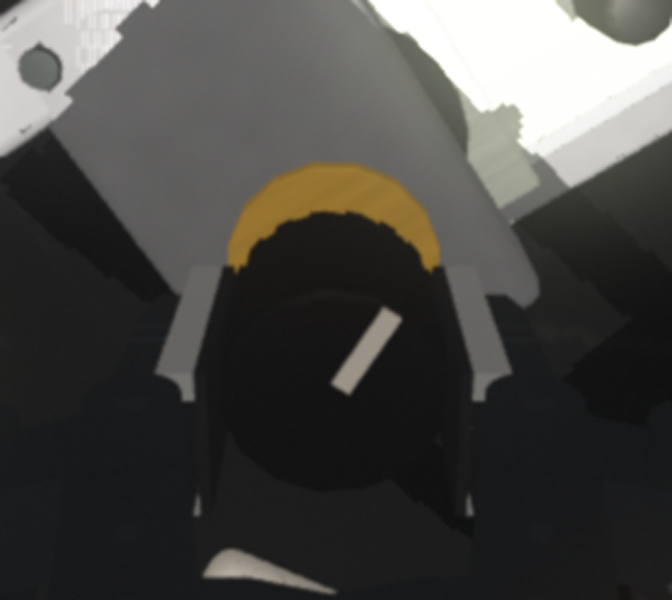

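send_rows(deltas=[[[0.045,0,0,0,0,0,0],[0.055,0,0,0,0,0,0],[0.058,0,0,0,0,0,0],[0.058,0,0,0,0,0,0]]])

```text
clock: 20.92
tool_pos: [548.8, 115.9, 126.8]
tcp_rot: [0.405, 1.57, 2.799]
wrist_force: [1.2, 1.3, -0.3]
finger_gap: 0.678
```

```bash
python3 st.py w21
```

```text
20.9167 [548.77237789 115.87281981 126.80707775] -2.3183731994087076 [0.13250453 2.45065473] 57.87911276757576 [ 1.20049525  1.28046719 -0.28336101] [-0.03510269  0.04811018  0.0307569 ]
```

View pics/w21z.png

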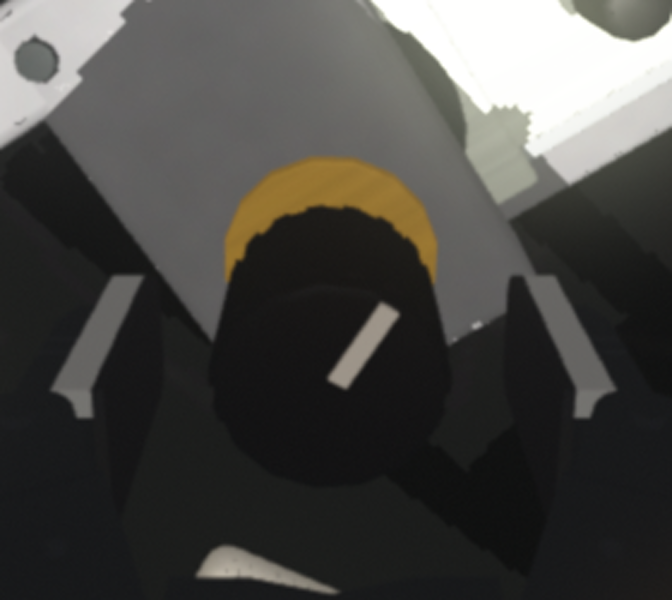

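send_rows(deltas=[[[0.058,0,-0.0005,-0.0005,-7,0,0],[0.058,0,-0.0007,-0.0007,-14,0,0],[0.058,0,-0.0007,-0.0007,-21,0,0],[0.058,0,-0.0007,-0.0007,-28,0,0],[0.058,0,-0.0007,-0.0007,-35,0,0]]])

```text
clock: 21.38
tool_pos: [550.0, 115.8, 126.9]
tcp_rot: [-0.32, 1.57, 2.69]
wrist_force: [-0.1, 0.5, 0.4]
finger_gap: 0.675
```

send_rows(deltas=[[[0.058,0,0,0,-7,0,0],[0.058,0,0,0,-14,0,0],[0.058,0,0,0,-21,0,0],[0.058,0,0,0,-28,0,0],[0.058,0,0,0,-35,0,0]]])

```text
clock: 21.8
tool_pos: [550.0, 115.8, 126.9]
tcp_rot: [-0.837, 1.57, 2.784]
wrist_force: [1.0, 0.7, 0.1]
finger_gap: 0.678
```

send_rows(deltas=[[[0.058,0,0,0,-7,0,0],[0.058,0,0,0,-14,0,0],[0.058,0,0,0,-21,0,0],[0.058,0,0,0,-28,0,0],[0.058,0,0,0,-35,0,0]]])

```text
clock: 22.22
tool_pos: [550.0, 115.8, 126.9]
tcp_rot: [-1.416, 1.57, 2.816]
wrist_force: [0.5, 0.1, -0.9]
finger_gap: 0.681
```

send_rows(deltas=[[[0.058,0,0,0,-7,0,0],[0.058,0,0,0,-14,0,0],[0.058,0,0,0,-21,0,0],[0.058,0,0,0,-27,0,0],[0.058,0,0,0,-27,0,0]]])

```text
clock: 22.63
tool_pos: [550.0, 115.8, 126.9]
tcp_rot: [-1.939, 1.57, 2.761]
wrist_force: [0.1, 0.7, -0.5]
finger_gap: 0.679
```

```bash
python3 st.py w22
```

```text
22.6333 [550.02171886 115.79568295 126.91916976] -0.012974931955942397 [0.13222365 0.14509686] 57.96364660376761 [ 0.06990658  0.65936131 -0.51526506] [ 0.0454235  -0.02240053  0.0457894 ]
```

View pics/w22z.png

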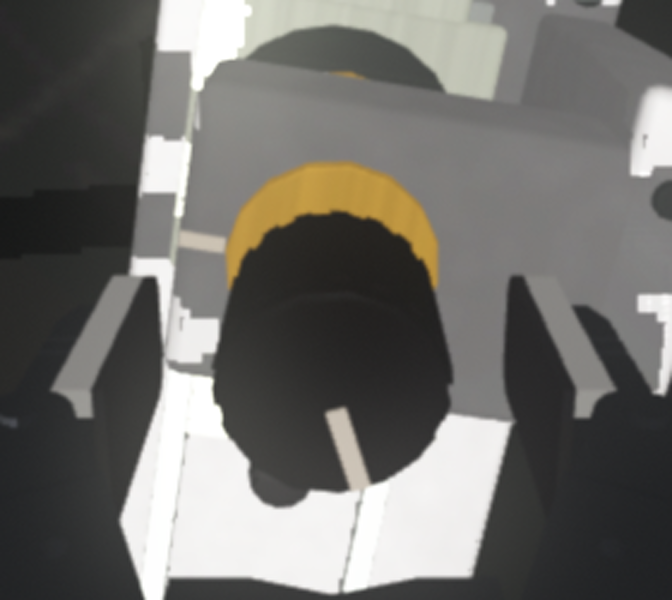

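```bash
python3 - <<'E'
import pickle
from h import *
s,cal=pickle.load(open('pics/w22.pkl','rb'))
f=lambda u,v:(140+u/2.4,150+v/2.4)
a=ray(cal,*f(337,408),153.9);b=ray(cal,*f(360,487),153.9);p=np.arctan2(*(b-a)[1::-1])
m1=ray(cal,*f(178,238),105);m2=ray(cal,*f(224,245),105);c=np.array([550,115.8])
m=(m1+m2)[:2]/2-c;ma=np.arctan2(m[1],m[0]);print(p,ma,np.linalg.norm(m),p-ma-2*np.pi, p-2.959-2*np.pi)
E
```

```text
-1.333952013762227 2.9885959845463415 25.73487489201969 -10.605733305488155 -10.576137320941813
```

send_rows(deltas=[[[0.045,0.0005,0,0,0,0,0],[0.03,0.0005,0,0,0,0,0],[0.025,0.0005,0,0,0,0,0],[0.025,0.0005,0,0,0,0,0],[0.025,0.0005,0,0,0,0,0]]])

```text
clock: 23.1
tool_pos: [549.8, 115.7, 126.6]
tcp_rot: [-1.692, 1.57, 3.003]
wrist_force: [-2.2, -0.8, 1.8]
finger_gap: 0.39
```

send_rows(deltas=[[[0.025,0.0001,0,0,7,0,0],[0.025,0.0002,0,0,14,0,0],[0.025,0.0003,0,0,21,0,0],[0.025,0.0005,0,0,28,0,0],[0.025,0.0006,0,0,35,0,0]]])

```text
clock: 23.52
tool_pos: [549.9, 115.7, 126.0]
tcp_rot: [-0.85, 1.57, -3.054]
wrist_force: [-2.5, 0.2, 2.4]
finger_gap: 0.387
```

send_rows(deltas=[[[0.025,0.0001,0,0,7,0,0],[0.025,0.0002,0,0,14,0,0],[0.025,0.0003,0,0,21,0,0],[0.025,0.0005,0,0,28,0,0],[0.025,0.0006,0,0,35,0,0]]])

```text
clock: 23.93
tool_pos: [549.9, 115.6, 125.4]
tcp_rot: [-0.008, 1.57, -2.823]
wrist_force: [-1.5, -0.2, 2.5]
finger_gap: 0.39
```

send_rows(deltas=[[[0.025,0.0001,0,0,7,0,0],[0.025,0.0002,0,0,14,0,0],[0.025,0.0003,0,0,21,0,0],[0.025,0.0005,0,0,28,0,0],[0.025,0.0006,0,0,35,0,0]]])

```text
clock: 24.35
tool_pos: [549.9, 115.6, 124.8]
tcp_rot: [0.717, 1.57, -2.709]
wrist_force: [-1.5, -0.3, 2.3]
finger_gap: 0.389
```

send_rows(deltas=[[[0.025,0.0001,0,0,6,0,0],[0.025,0.0001,0,0,10,0,0],[0.025,0.0001,0,0,10,0,0],[0.025,0.0001,0,0,10,0,0],[0.025,0.0001,0,0,10,0,0]]])

```text
clock: 24.77
tool_pos: [549.9, 115.6, 124.6]
tcp_rot: [0.629, 1.57, -2.963]
wrist_force: [-1.3, 0.0, 2.7]
finger_gap: 0.392
```

```bash
python3 st.py w23; python3 - <<'E'
from look import *
s,cal,im=look("s23","scene")
cv2.imwrite('pics/s23z.png',cv2.resize(im[180:270,220:365],None,fx=5.5,fy=5.5,interpolation=cv2.INTER_CUBIC))
E
```

```text
24.7667 [549.89773036 115.6130137  124.6047989 ] -2.0219555844707746 [0.13207372 2.15404386] 33.458028176024726 [-1.27242274  0.00718349  2.73134368] [-0.01968108  0.3579092   0.06924746]
```

View pics/w23z.png

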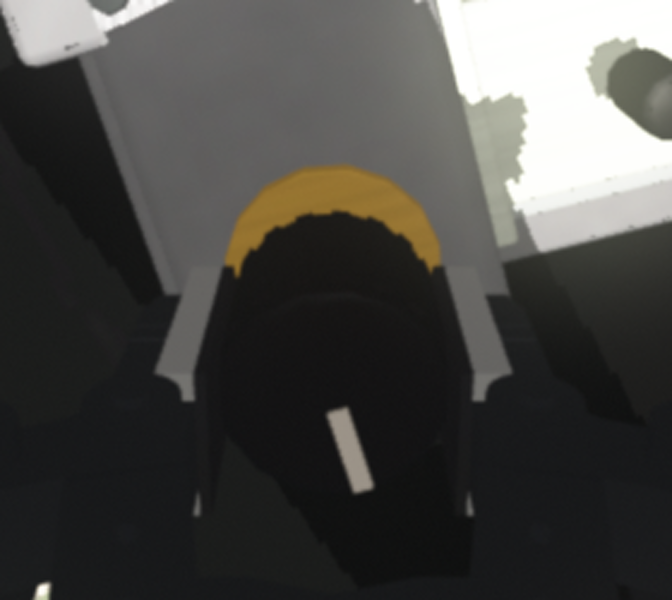

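View pics/s23z.png

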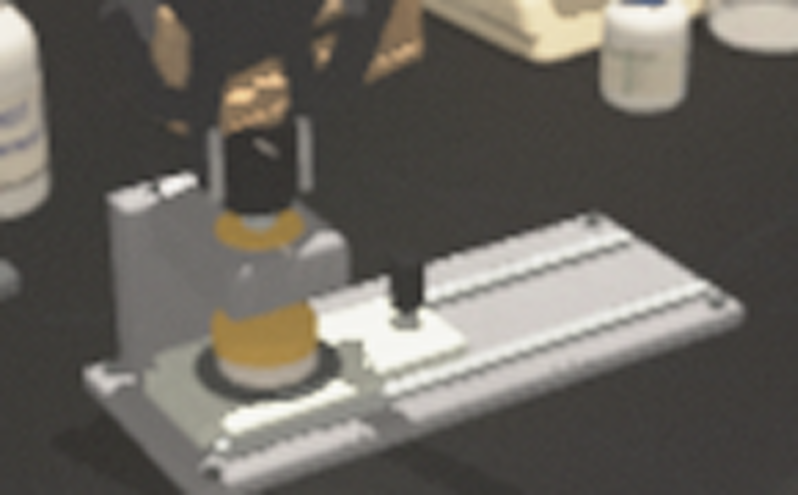

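```bash
python3 - <<'E'
import pickle
from h import *
s,cal=pickle.load(open('pics/w23.pkl','rb'))
f=lambda u,v:(140+u/2.4,150+v/2.4)
a=ray(cal,*f(338,408),152);b=ray(cal,*f(362,492),152);p=np.arctan2(*(b-a)[1::-1])
print(p,(p-2.959+np.pi)%(2*np.pi)-np.pi)
E
```

```text
2.935786292604862 -0.023213707395138172
```

```bash
python3 -c "
from cell import *
print(close_job())"
```

```text
the job is handed in; nothing more can be done
None
```

The job was handed in at about 25 s of the 72 s allowed, with every step done and the gripper still closed on the screw's head. Handing in gave no verdict, so the results below rest on my own camera and force readings.

- **Disc:** it lies on the pad, about 0.5 mm off centre in the wrist picture taken after release. The last scene picture still shows it flat on the pad, with the tray at home under the screw.
- **Tray:** I slid it by the knob until it reached the end stop, where the force rose from about 3 N to 27 N. While the fingers opened there the wrist read about 26 N sideways. I took this to be a finger brushing the deck. It vanished on lifting, and the knob was still at its home position afterwards.
- **Screw drop:** I turned the screw backward about 2.2 rad, to about +0.6 past the mark. When I opened the fingers, the wrist picture showed the head drop by about 6 mm.
- **Screw turn:** I then turned it about 6.9 rad forward in two grips. The last pointer reading is about 0.02 rad from the mark, which puts the screw at about -6.31 rad.
- **Screw height:** this is an estimate, about 12 mm below the start. The tool's travel alone suggests 12.8 mm, and the head's position in the grip suggests 12 mm. Both are inside the tolerance.
- **Grip:** the fingers were stopped on the head, with only a few newtons at the wrist. I could not read the finger force on the head directly.
- **Bystanders:** no move went near them. I did not measure their positions again at the end.

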